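# Clamp a glass display module in a sloped repair holder

### The arm

A 7-joint arm with a two-finger parallel gripper is mounted at the origin on a cart in front of the work surface, level with it; the furniture and walls round the work are solid. World frame = base frame: x ahead of the robot, y to its left, z up, the work surface at z = 0. Lengths are in m, angles in rad, forces in N, time in s.
With the tool pointing down it reaches from about 0.425 to 1.025 m from the base axis. Payload 9.4 kg.
Tool frame: the origin (TCP) lies between the finger pads; the fingertips stand 19 mm ahead of it and the grasp point (between the pads) is the TCP (bot.tcp_to_tips is the distance from the TCP to the fingertips, in m); z points along the fingers, y is the line along which they close (so a half turn about z gives the same grasp; the last joint's range is limited). The gripper opens to 93 mm and grips with 3 to 60 N. Pads are 15 mm wide; open, the fingers measure 128 mm over their backs; the gripper's body (75 mm by 188 mm) begins 65 mm behind the grasp point.
Start: joints at [-1.198, 0.599, -0.003, 1.599, 0.002, 0.943, -0.08], TCP at [0.315, 0.653, 0.238] pointing down, gripper open.
Joint ranges: [-2.57, 2.57], [-0.35, 1.97], [-1.29, 1.29], [0.11, 2.56], [-1.05, 4.19], [0.11, 1.86], [-2.63, 2.63]. Speed limits (rad/s): [2.22, 2.22, 3.01, 3.01, 3.14, 3.14, 3.14].

### API

Orientations are given as a unit quaternion [w, x, y, z].
In Python, from station import bot gives the robot as it stands.
- The arm moves only by the shell command python3 -m creep 'ROWS' [FORCE]. ROWS is JSON, a list that holds one entry, the list of rows, each a list of 7 numbers: the shift along the tool's x, y, z as a fraction of full scale, then the turn, a rotation vector about the tool's x, y, z as a fraction of full scale, then the closure, from -1 (fully open) to 1 (shut). In form: [[[dx, dy, dz, ax, ay, az, jaw], ...]]. A call has 1 to 12 rows; each row is the pose to reach, as a shift and turn from the pose commanded when the call began, along the tool's axes at that moment, turning the shorter way round; what a row does not reach only later rows make up. Full scale, the value 1, is 0.2 m for a shift and pi rad for a turn. A row lasts 1/8 s, in which the tool goes at most 62.5 mm and 10.7 degrees, less where a joint would pass 70% of its speed; a pose out of reach is approached as far as the arm can. A call with a number of a shift or a turn outside -1 to 1 is refused whole. A call with a gripper value outside its range is refused whole. The fingers move at their own pace and stop on an object; FORCE is the grip in N (left out, the last holds). Time passes only in rows, so rows that repeat a pose let the fingers close. It gives the time, the measured TCP pose, the force, the opening and the grip force at its end, in the units of the state.
- bot.sense(): the state, without advancing time (a new reading comes with each control period).
- bot.camera(name): name is "scene" or "side" or "wrist"; returns the picture (480x640x3 uint8, red, green, blue); there is no depth.
- bot.calibration(name): a dict with "fov_y" (degrees; the focal length in pixels is half the picture's height over the tangent of half this angle, whatever the lens; pixels are square), "cx", "cy" (the principal point, pixels), "R" (3x3) and "t" (3): a world point X has camera coordinates R X + t. Camera axes: x right, y down, z forward; pixel columns grow to the right and rows downward; lengths in m; the calibration is good to about 2 mm. A picture is of the moment at which its call begins: read the wrist's pose just before it. calibration takes no time and is no camera call; for the wrist camera it gives the pose at the moment of the call.
- bot.finish_job(): hands the job in; it is judged then, once.
The state is a dict: "time": time; "joint_positions": joint angles; "qd": joint speeds; "tau": joint torques, N m; "eef_pos": TCP position; "ee_rot": TCP orientation; "contact_force": force on the tool from outside, world axes, zero at the start; "moment": the same for the moment, N m; "width": finger opening in m; "finger_force": force on a finger pad.
Only numpy, scipy, OpenCV 4.12 (cv2) and the standard library are available. Lean on these libraries where they do the work, as an engineer would, in place of code of your own. Each camera call takes 0.05 s, during which the arm holds its last target. There are 200 camera calls.

### The job

Pick up the small glass display module with only a light grip and lay it, screen up, flat on the two rests of the sloped blue holder. Then slide the jaw by its black tab gently towards it until the sprung red pad holds the module against the fixed jaw with its spring partly, but not fully, pressed in. Last, flip the red cam lever to lock the jaw there; the glass cracks if squeezed or pressed hard, and nothing else on the bench is to be disturbed.

Things in the scene. Friction and masses are not known exactly. Their poses are not given: they have to be found in the camera images.
- display: Fragile display module, 38 (x) x 64 (y) x 9 (z) mm, 40 g: green board, metal frame, dark glass screen on top; loose on the bench, screen up. Origin: centre of its underside. Take it across its 38 mm width. Cracks if the fingers press it with over 120 N in sum (60 N each) or contact forces with the holder sum to over 35 N. May lie in the holder either way round.
- holder: Fixed blue and aluminium holder, foot 105 x 225 mm; its deck slopes 32 degrees (0.56 rad), rising away from the robot. Origin: on the bench under the deck's centre; x level, up-slope side, y along the deck to the fixed jaw, z up.
- nest (a point): Where the display's origin belongs. z: normal to the deck, x: up the slope, y: along the deck to the fixed jaw; the display's 64 mm side lies along y. Two rests 8 mm wide, 8 mm above the deck, at y = -26 and 26 mm; at the lower end of each a lip, 6 mm over the rest, inner face x = -19.8 mm (44 mm free between the lips for a finger). Fixed jaw: face y = 32 mm, top 14 mm over the rests.
- carriage (a joint): Sliding jaw (grey block 66 x 70 mm, 24 mm high, with the tab, the pad and the lever on it), m: 0 is fully away from the nest, grows as it moves along the nest's +y axis towards the display, up to 0.06. Moves with about 5 N. With the display against the fixed jaw the pad meets it at about 0.038.
- jaw_pad (a joint): Sprung pad of the sliding jaw, m: 0 is out, 0.014 is pressed right in; spring 220 N/m (about 0.4 N at 0, 3.5 N when fully in).
- pad_face (a point): Centre of the red pad's face (26 mm wide, 14 mm high), which meets the display's edge; moves with the pad; axes as the nest's.
- tab (a point): Centre of the upper part of the black upright grip tab on the sliding jaw, 10 mm thick along x, 26 mm along y, its top 6 mm above this point, and the block's top 18 mm below it; axes as the nest's.
- cam_lever (a joint): Red cam lever on the sliding jaw, rad: 0 is free (the lever points down the slope, towards the robot), 1.57 is locked (points along the deck, away from the display). Seen from above it turns counter-clockwise to lock. Needs about 2 N at the knob; it stays where it is left. Locked, it holds the jaw.
- pivot (a point): Point on the cam lever's axis, at the same height as the knob point; z axis is the turning axis (normal to the deck). The lever hub's top is 8 mm below this point.
- knob (a point): Middle of the upright round knob at the end of the cam lever, 60 mm from the pivot; knob diameter 14 mm; its top is 9 mm above this point along z and the arm's top 9.5 mm below.
- plug_adapter: Bystander: small beige plug adapter, 37 x 34 x 14 mm, lying on the bench near the display. Origin: underside.
- flux_bottle: Bystander: small amber bottle with a needle, 27 mm wide, 98 mm tall, standing. Origin: underside.
- solder_reel: Bystander: reel of solder, 62 mm across, 39 mm tall, standing. Origin: underside.
There are look-alikes about, which are no part of the job. What is shaped like the display but purple is not meant.

How it is judged:
On the way, in this order (a step that is already met when the one before it is completed fails the run):
1. the display lies flat on both rests of the holder, screen up, released, with the lever still free (x of display in the frame of nest between -0.006 and 0.006 m and y of display in the frame of nest between -0.018 and 0.004 m and z of display in the frame of nest between -0.003 and 0.003 m and angle between the z axis of display and the z axis of nest, either way round below 0.1 rad and angle between display's own z axis and vertical below 0.8 rad and contact force between the fingers and display below 0.2 N and value of joint cam_lever below 0.4 rad), for 0.2 s.
2. the sprung pad holds the display against the fixed jaw, pressed in by 2 to 12 mm, with the lever still free (value of joint jaw_pad between 0.002 and 0.012 m and y of display in the frame of nest above -0.003 m and value of joint cam_lever below 0.4 rad), for 0.2 s.
3. the cam lever is flipped to locked (value of joint cam_lever above 1.2 rad), for 0.2 s.
At the end, for the whole second after the job is handed in: The display lies at rest, screen up, flat on both rests (within 0.1 rad and 3 mm in height), within 6 mm of the nest point along the slope and 3 mm along the deck (against the fixed jaw); the sprung pad presses on it, pushed in by 2 to 12 mm; the cam lever stands locked (over 1.2 rad) (x of display in the frame of nest between -0.006 and 0.006 m and y of display in the frame of nest between -0.003 and 0.003 m and z of display in the frame of nest between -0.003 and 0.003 m and angle between the z axis of display and the z axis of nest, either way round below 0.1 rad and angle between display's own z axis and vertical below 0.8 rad and value of joint jaw_pad between 0.002 and 0.012 m and value of joint cam_lever above 1.2 rad and linear speed of display below 0.01 m/s); the robot touches nothing.
It fails at once if the display is gripped with more than 120 N (both fingers' forces added) (contact force between the fingers and display above 120 N).
It fails at once if the display is pressed on the holder or its pad so that the contact forces add up to more than 35 N (contact force between display and holder above 35 N).
It fails at once if the plug adapter, the bottle or the reel is shifted by more than 20 mm (distance of any of plug_adapter, flux_bottle, solder_reel from where it was at the start of the episode above 0.02 m).
It also fails if it takes over 54 s, if anything falls off the work surface, if the arm or the gripper's body presses on something with over 40 N, if the wrist force passes 120 N, or if a joint passes its speed limit or range.

## Working session

There is one attempt and no reset: what is moved stays moved. The work goes in short steps, Python scripts to look and compute and a shell command to move; the robot and the scene stay as the last step left them, time stands still between calls to the robot, and variables do not carry over. Pictures are saved under pics/ and viewed, at most 10 in all, crops included, and the job is handed in when it is done.

```bash
ls; mkdir -p pics
python3 - <<'E'
from station import bot
import cv2,numpy as np
s=bot.sense();print(s['time'],s['eef_pos'],s['ee_rot'],s['width'])
ims=[]
for n in ("scene","side"):
    im=bot.camera(n);c=bot.calibration(n);print(n,c)
    cv2.imwrite(f"pics/{n}0.png",im[:,:,::-1])
E
```

```text
pics
0.0 [0.31500677 0.65246975 0.23676897] [-1.08777984e-04  2.22956229e-01  9.74828146e-01 -7.70450320e-04] 0.09310095500077317
scene {'fov_y': 57.445262654774425, 'cx': 321.77022513551844, 'cy': 247.41734672558084, 'R': array([[-0.56163213, -0.82732819,  0.00986983],
       [-0.56970319,  0.3780376 , -0.72974369],
       [ 0.60000636, -0.41547038, -0.68364957]]), 't': array([0.15589674, 0.48107062, 0.46057572])}
side {'fov_y': 45.66506064519647, 'cx': 321.54632005227234, 'cy': 236.7213979472873, 'R': array([[-0.91476154, -0.4038543 ,  0.01063148],
       [-0.27138712,  0.59479329, -0.75668354],
       [ 0.29926637, -0.69507024, -0.65369488]]), 't': array([0.4862106 , 0.3392685 , 0.82086177])}
```

View pics/scene0.png

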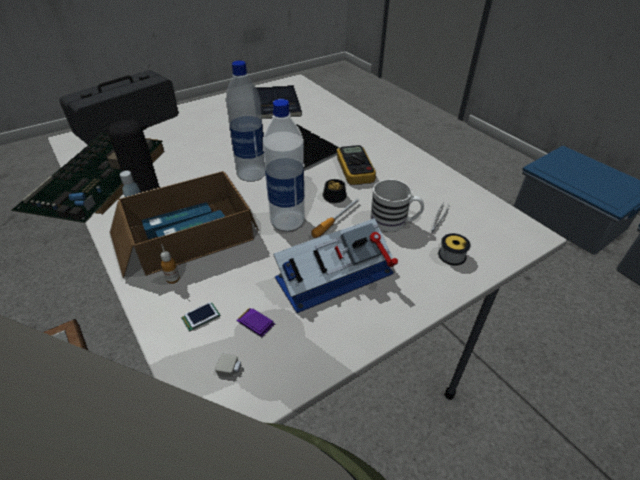

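View pics/side0.png

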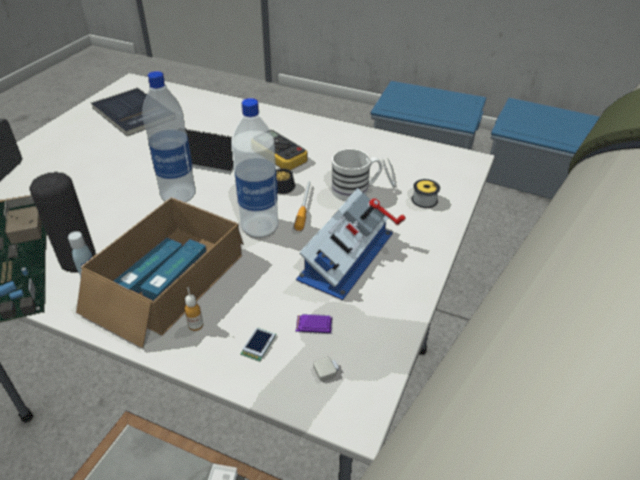

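Scene view: the display is at (201,317), green edge and dark screen. The purple decoy is at (255,321), the plug adapter at (228,364) and the holder at about (335,265), with the red lever knob at (393,262). In the side view the display is at (258,343) and the purple one at (314,324). The display meant is the green, dark-screened one. I'll confirm that in an enlarged crop.

```bash
cat > h.py <<'E'
import numpy as np,cv2
from station import bot
from scipy.spatial.transform import Rotation as Rn
def K(c):
    f=240/np.tan(np.radians(c['fov_y'])/2);return f,c['cx'],c['cy']
def ray(c,p):
    f,cx,cy=K(c);d=c['R'].T@np.array([(p[0]-cx)/f,(p[1]-cy)/f,1]);return -c['R'].T@c['t'],d/np.linalg.norm(d)
def onz(c,p,z):
    o,d=ray(c,p);return o+d*(z-o[2])/d[2]
def tri(c1,p1,c2,p2):
    o1,d1=ray(c1,p1);o2,d2=ray(c2,p2)
    a,b=np.linalg.lstsq(np.c_[d1,-d2],o2-o1,rcond=None)[0]
    return (o1+a*d1+o2+b*d2)/2,np.linalg.norm(o1+a*d1-o2-b*d2)
def proj(c,X):
    f,cx,cy=K(c);q=c['R']@np.asarray(X)+c['t'];return np.array([cx+f*q[0]/q[2],cy+f*q[1]/q[2]])
def quat(q): return Rn.from_quat([q[1],q[2],q[3],q[0]])
E
python3 - <<'E'
from h import *
S=cv2.imread('pics/scene0.png');D=cv2.imread('pics/side0.png')
def cr(im,x,y,w,h): return cv2.resize(im[y:y+h,x:x+w],(400,300),interpolation=cv2.INTER_CUBIC)
o=np.vstack([np.hstack([cr(S,268,212,133,100),cr(D,290,185,133,100)]),np.hstack([cr(S,168,285,120,90),cr(D,230,300,120,90)])])
cv2.imwrite('pics/crop1.png',o)
cs=bot.calibration('scene');cd=bot.calibration('side')
for n,a,b in [('disp',(201,315),(258,342)),('adapter',(228,364),(326,368))]:
    print(n,tri(cs,a,cd,b),onz(cs,a,.009),onz(cd,b,.009))
E
```

```text
disp (array([0.63794787, 0.03147389, 0.00274702]), np.float64(0.0006107405805925448)) [0.63237995 0.03265997 0.009     ] [0.63546022 0.03545215 0.009     ]
adapter (array([0.50787882, 0.03636951, 0.00913517]), np.float64(0.0015013061933262717)) [0.50874248 0.0359179  0.009     ] [0.50728549 0.03691408 0.009     ]
```

View pics/crop1.png

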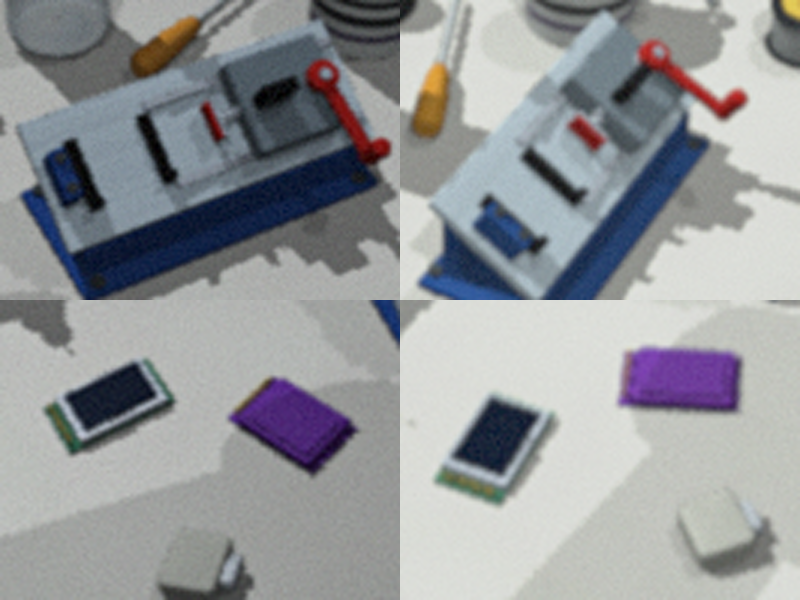

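Confirmed: bottom left, the green board with white frame and dark screen is the display. The holder's fixed blue jaw is left in the scene view, with the black rests, red pad, tab and lever next to it. Now I'll triangulate.

Run:
```python
from h import *
cs=bot.calibration('scene');cd=bot.calibration('side')
k=133/400
def s(p): return (268+p[0]*k,212+p[1]*k)
def d(p): return (290+(p[0]-400)*k,185+p[1]*k)
P={}
for n,a,b in [('knobtop',(375,147),(735,98)),('hub',(323,76),(655,54)),('tabtop',(277,92),(635,82)),('padtop',(212,122),(587,132)),
 ('rest1up',(146,118),(528,155)),('rest1low',(172,180),(580,200)),('rest2low',(96,207),(541,243)),('rest2up',(70,143),(487,201)),('botcornerL',(98,282),(0,0)),('footR',(358,178),(700,143))]:
    if b[0]==0: continue
    P[n],e=tri(cs,s(a),cd,d(b));print(n,P[n].round(4),round(e,4))
y=P['rest2up']-P['rest1up'];print(np.linalg.norm(y),np.arctan2(y[1],y[0]))
x=P['rest1up']-P['rest1low'];print(np.linalg.norm(x),x)
print(np.linalg.norm(P['knobtop']-P['hub']))
# display via masks: green/dark/white corners from crop
k2=120/400
sc=lambda p:(168+p[0]*k2,285+(p[1]-300)*k2); dc=lambda p:(230+(p[0]-400)*k2,300+(p[1]-300)*k2)
for L in ([sc(p) for p in [(45,407),(150,360),(174,398),(72,447)]],cs),([dc(p) for p in [(490,393),(554,412),(503,498),(435,478)]],cd):
    X=np.array([onz(L[1],p,.006) for p in L[0]]);print(X.round(4),X.mean(0).round(4),[np.linalg.norm(X[i]-X[i-1]).round(4) for i in range(4)])
```

```text
knobtop [ 0.4956 -0.3105  0.0766] 0.0005
hub [ 0.5543 -0.3142  0.0917] 0.0009
tabtop [ 0.5549 -0.2763  0.0956] 0.0001
padtop [ 0.5725 -0.2387  0.0752] 0.0005
rest1up [ 0.6003 -0.2058  0.0728] 0.0015
rest1low [ 0.5611 -0.1998  0.0529] 0.0004
rest2low [ 0.5648 -0.145   0.0593] 0.0026
rest2up [ 0.6045 -0.1508  0.0768] 0.0012
footR [ 0.5197 -0.3254  0.018 ] 0.0005
0.05527657309495376 1.4946673769305925
0.0443528489902269 [ 0.03921779 -0.00599973  0.01982784]
0.06064203866589213
[[0.6505 0.0644 0.006 ]
 [0.6494 0.0015 0.006 ]
 [0.6162 0.0016 0.006 ]
 [0.616  0.0622 0.006 ]] [0.633  0.0324 0.006 ] [np.float64(0.0345), np.float64(0.0629), np.float64(0.0332), np.float64(0.0606)]
[[0.6535 0.0065 0.006 ]
 [0.6167 0.004  0.006 ]
 [0.6147 0.0638 0.006 ]
 [0.6521 0.067  0.006 ]] [0.6342 0.0353 0.006 ] [np.float64(0.0605), np.float64(0.0369), np.float64(0.0599), np.float64(0.0375)]
```

```bash
cat >> h.py <<'E'
def pose():
    s=bot.sense();return np.array(s['eef_pos']),quat(s['ee_rot'])
def plan(p,R,cur=None):
    p0,R0=cur or pose()
    if not isinstance(R,Rn): R=Rn.from_matrix(R)
    print('SHIFT',(R0.inv().apply(np.asarray(p)-p0)/.2).round(4),'TURN',((R0.inv()*R).as_rotvec()/np.pi).round(4))
def down(yaw): # tool x at yaw, z down
    x=np.array([np.cos(yaw),np.sin(yaw),0]);z=np.array([0,0,-1.]);return np.c_[x,np.cross(z,x),z]
E
python3 - <<'E'
from h import *
cs=bot.calibration('scene');cd=bot.calibration('side')
for n,a,b in [('flux',(171,278),(196,326)),('waterbot',(287,222),(258,230)),('wtop',(281,106),(250,106)),('reel',(455,258),(425,203)),('mug',(390,222),(350,190)),('boxcorner',(255,225),(241,238)),('boxfrontlow',(143,275),(150,338)),('boxtopfront',(170,208),(240,235))]:
    print(n,tri(cs,a,cd,b)[0].round(3))
p,R=pose();cw=bot.calibration('wrist')
print('cam in tool',R.inv().apply(-cw['R'].T@cw['t']-p).round(4),'axis',R.inv().apply(cw['R'][2]).round(3),cw['fov_y'])
m=lambda t:(t*np.array([.634,.034,.25])+(1-t)*p)
plan(m(.33),R)
# full: rotation
plan(np.array([.634,.034,.25]),down(np.pi/2))
E
```

```text
flux [0.755 0.046 0.007]
waterbot [ 0.793 -0.249 -0.009]
wtop [ 0.787 -0.248  0.287]
reel [ 0.49  -0.503 -0.018]
mug [ 0.66  -0.458 -0.006]
boxcorner [ 0.779 -0.162  0.037]
boxfrontlow [ 0.829  0.087 -0.022]
boxtopfront [0.652 0.03  0.245]
cam in tool [ 0.0802 -0.0008 -0.146 ] axis [-0.29   0.     0.957] 59.66407244275712
SHIFT [-0.9176 -0.6903 -0.0206] TURN [0. 0. 0.]
SHIFT [-2.7806 -2.0919 -0.0625] TURN [-4.000e-04  3.000e-04  3.568e-01]
```

```bash
python3 -m creep '[[[-0.92,-0.69,-0.02,0,0,0.357,-1],[-0.92,-0.69,-0.02,0,0,0.357,-1],[-0.92,-0.69,-0.02,0,0,0.357,-1],[-0.92,-0.69,-0.02,0,0,0.357,-1],[-0.92,-0.69,-0.02,0,0,0.357,-1],[-0.92,-0.69,-0.02,0,0,0.357,-1],[-0.92,-0.69,-0.02,0,0,0.357,-1],[-0.92,-0.69,-0.02,0,0,0.357,-1]]]'
```

```text
time: 1.1
eef_pos: [0.4206, 0.4488, 0.2414]
ee_rot: [0.0, 0.706, 0.709, -0.0]
contact_force: [-0.3, -0.4, 1.2]
width: 0.0932
finger_force: 0.0
```

```bash
python3 -m creep '[[[-1,0.55,0,0,0,0,-1],[-1,0.55,0,0,0,0,-1],[-1,0.55,0,0,0,0,-1],[-1,0.55,0,0,0,0,-1],[-1,0.55,0,0,0,0,-1]]]' && python3 -m creep '[[[-1,0.5,0.1,0,0,0,-1],[-1,0.5,0.1,0,0,0,-1],[-1,0.5,0.1,0,0,0,-1],[-1,0.5,0.1,0,0,0,-1],[-1,0.5,0.1,0,0,0,-1],[-1,0.5,0.1,0,0,0,-1]]]'
python3 - <<'E'
from h import *
c=bot.calibration('wrist');im=bot.camera('wrist')[:,:,::-1].copy();np.savez('w1',**c);cv2.imwrite('pics/w1.png',im)
p,R=pose();print(p,c['fov_y'])
E
```

```text
time: 1.72
eef_pos: [0.5326, 0.2448, 0.2419]
ee_rot: [0.001, 0.708, 0.706, 0.0]
contact_force: [-0.8, 0.7, 0.5]
width: 0.0928
finger_force: 0.0
time: 2.48
eef_pos: [0.6303, 0.0503, 0.2214]
ee_rot: [-0.001, 0.706, 0.708, 0.0]
contact_force: [0.3, -0.2, -0.2]
width: 0.0931
finger_force: 0.0
[0.63021712 0.05071347 0.22145969] 59.66407244275712
```

View pics/w1.png

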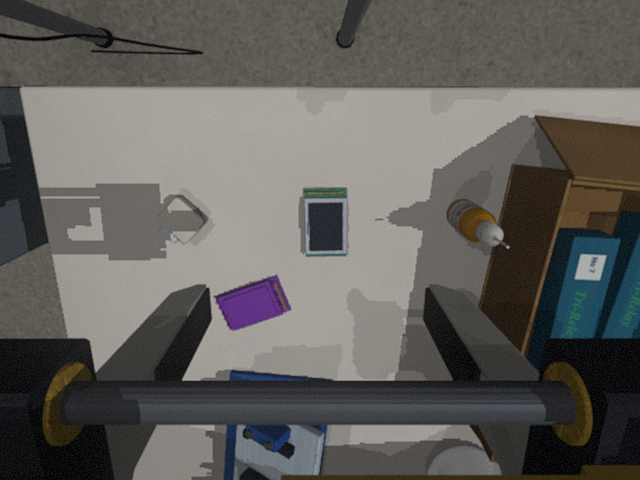

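Wrist view: the display has corners at about (304,188), (346,188), (349,255) and (305,256). The purple decoy is at (253,303), the flux bottle at (468,222), the adapter at (185,220), and the blue jaw of the holder is at the bottom.

Run:
```python
from h import *
c=dict(np.load('w1.npz'));im=cv2.imread('pics/w1.png')
L=[(304,188),(346.5,188),(349,255.5),(305.5,256)]
for z in (.003,.008):
    X=np.array([onz(c,p,z) for p in L]);print(X.round(4).tolist(),X.mean(0).round(4),[np.linalg.norm(X[i]-X[i-1]).round(4) for i in range(4)])
h=cv2.cvtColor(im,cv2.COLOR_BGR2HSV)[170:270,280:370]
m=(h[...,2]<90).astype(np.uint8)
k,_,st,ce=cv2.connectedComponentsWithStats(m);i=1+st[1:,4].argmax()
pts=np.argwhere(_==i)[:,::-1]+[280,170]
r=cv2.minAreaRect(pts.astype(np.float32));X=np.array([onz(c,p,.009) for p in cv2.boxPoints(r)])
print(r,X.mean(0).round(4),[(X[i]-X[i-1]).round(4).tolist() for i in range(4)])
print('flux',onz(c,(455,213),0),onz(c,(487,230),.08))
```

```text
[[0.619, 0.0642, 0.003], [0.6564, 0.0643, 0.003], [0.6601, 0.0014, 0.003], [0.62, 0.0008, 0.003]] [0.6389 0.0327 0.003 ] [np.float64(0.0634), np.float64(0.0374), np.float64(0.063), np.float64(0.0401)]
[[0.6192, 0.0651, 0.008], [0.6561, 0.0652, 0.008], [0.6597, 0.0032, 0.008], [0.6202, 0.0026, 0.008]] [0.6388 0.034  0.008 ] [np.float64(0.0625), np.float64(0.0369), np.float64(0.0621), np.float64(0.0396)]
((325.0, 226.5), (47.0, 34.0), 90.0) [0.6377 0.0304 0.009 ] [[0.0002, 0.0433, 0.0], [0.0297, 0.0001, -0.0], [0.0008, -0.0433, 0.0], [-0.0307, -0.0001, 0.0]]
flux [0.75499804 0.04120741 0.        ] [0.752004   0.04816763 0.08      ]
```

```bash
python3 -m creep '[[[-0.088,0.039,0.2,0,0,0,-1],[-0.088,0.039,0.4,0,0,0,-1],[-0.088,0.039,0.6,0,0,0,-1],[-0.088,0.039,0.75,0,0,0,-1],[-0.088,0.039,0.85,0,0,0,-1],[-0.088,0.039,0.92,0,0,0,-1],[-0.088,0.039,0.96,0,0,0,-1],[-0.088,0.039,0.96,0,0,0,-1]]]' 6
python3 - <<'E'
from h import *
plan([.638,.033,.0215],down(np.pi/2))
E
```

```text
time: 3.52
eef_pos: [0.6386, 0.031, 0.0297]
ee_rot: [0.0, 0.707, 0.707, 0.0]
contact_force: [0.5, -0.2, 0.4]
width: 0.093
finger_force: 0.0
SHIFT [ 0.01  -0.003  0.041] TURN [ 0.     -0.     -0.0001]
```

Down the rest and close lightly.

```bash
python3 -m creep '[[[0.01,-0.003,0.041,0,0,0,-1],[0.01,-0.003,0.041,0,0,0,-1],[0.01,-0.003,0.041,0,0,0,1],[0.01,-0.003,0.041,0,0,0,1],[0.01,-0.003,0.041,0,0,0,1],[0.01,-0.003,0.041,0,0,0,1],[0.01,-0.003,0.041,0,0,0,1],[0.01,-0.003,0.041,0,0,0,1],[0.01,-0.003,0.041,0,0,0,1]]]' 6
```

```text
time: 4.65
eef_pos: [0.6379, 0.0329, 0.0214]
ee_rot: [0.0, 0.707, 0.707, -0.0]
contact_force: [-0.4, 0.2, 0.7]
width: 0.038
finger_force: 6.0
```

Gripped at 38 mm. I'll lift and go past the holder for a wrist view of it.

```bash
python3 -m creep '[[[0,0,-0.1,0,0,0,1],[0,0,-0.3,0,0,0,1],[0,0,-0.6,0,0,0,1],[-0.2,-0.1,-0.9,0,0,0,1],[-0.4,-0.2,-1,0,0,0,1],[-0.6,-0.3,-1,0,0,0,1],[-0.8,-0.4,-1,0,0,0,1],[-1,-0.4,-1,0,0,0,1]]]' && python3 -m creep '[[[-0.2,0,-0.2,0,0,0,1],[-0.4,0,-0.25,0,0,0,1],[-0.55,0,-0.25,0,0,0,1],[-0.55,0,-0.25,0,0,0,1],[-0.55,0,-0.25,0,0,0,1]]]'
python3 - <<'E'
from h import *
c=bot.calibration('wrist');im=bot.camera('wrist')[:,:,::-1].copy();np.savez('w2',**c);cv2.imwrite('pics/w2.png',im)
print(pose()[0])
E
python3 -m creep '[[[-0.2,0,0,0,0,0,1],[-0.45,0,0,0,0,0,1],[-0.5,0,0,0,0,0,1],[-0.5,0,0,0,0,0,1]]]'
python3 - <<'E'
from h import *
c=bot.calibration('wrist');im=bot.camera('wrist')[:,:,::-1].copy();np.savez('w3',**c);cv2.imwrite('pics/w3.png',im)
print(pose()[0])
E
```

```text
time: 5.65
eef_pos: [0.5561, -0.1683, 0.2232]
ee_rot: [0.0, 0.708, 0.707, 0.0]
contact_force: [0.8, 0.0, -0.5]
width: 0.038
finger_force: 6.0
time: 6.28
eef_pos: [0.5575, -0.2762, 0.272]
ee_rot: [-0.0, 0.707, 0.707, 0.0]
contact_force: [-0.3, 0.0, -0.9]
width: 0.0381
finger_force: 6.0
[ 0.55774388 -0.27577356  0.27181298]
time: 6.82
eef_pos: [0.5578, -0.3763, 0.2712]
ee_rot: [-0.0, 0.707, 0.707, 0.0]
contact_force: [0.2, 1.1, 0.2]
width: 0.0381
finger_force: 6.0
[ 0.55806359 -0.37533211  0.27117126]
```

View pics/w2.png

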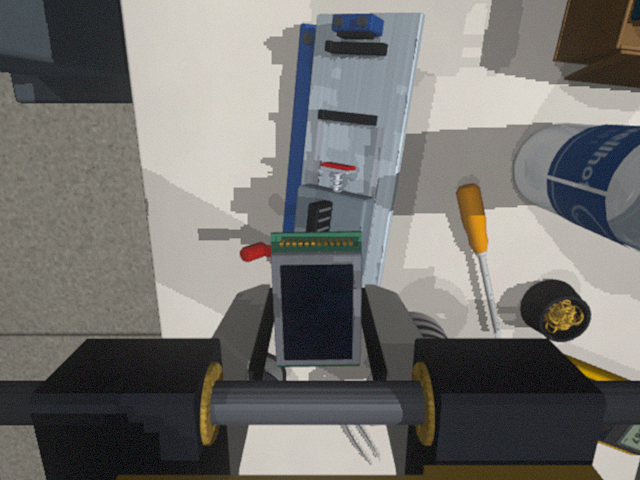

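View pics/w3.png

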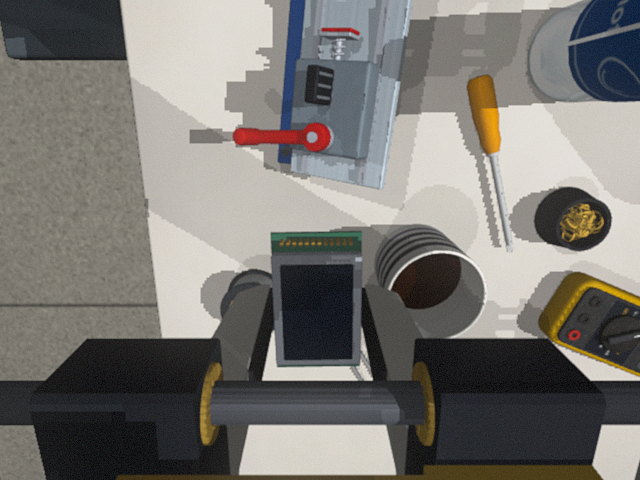

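w2 shows the whole nest: black rests at about (356,48) and (348,118), the blue fixed jaw at (358,25), the red pad at (337,167) and the tab at (319,215). w3 shows the pad (339,33), tab (319,85), pivot (318,137) and knob (245,136). One enlarged crop for precise pixels.

Run:
```python
import cv2,numpy as np
a=cv2.imread('pics/w2.png')[5:205,295:428];b=cv2.imread('pics/w3.png')[10:210,228:361]
o=np.hstack([cv2.resize(x,(399,600),interpolation=cv2.INTER_CUBIC) for x in (a,b)]);cv2.imwrite('pics/crop2.png',o)
```

```text
(no output)
```

View pics/crop2.png

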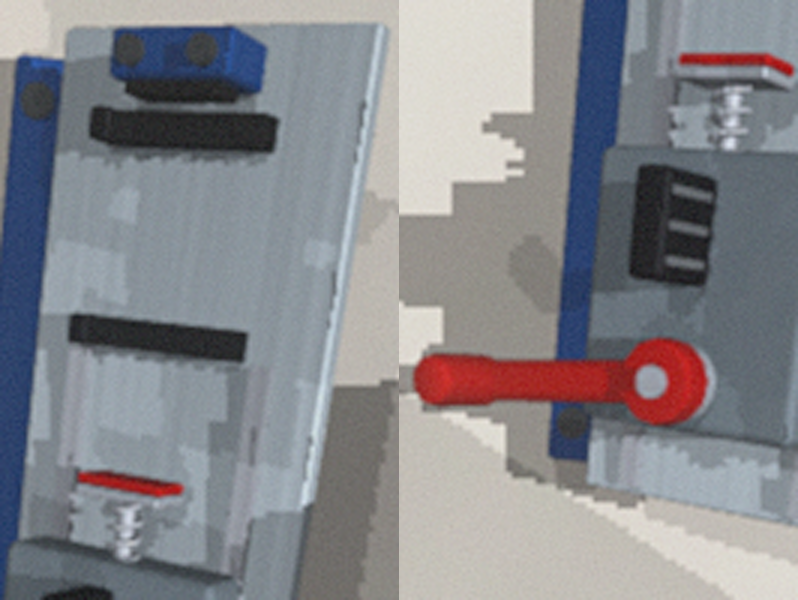

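Run:
```python
from h import *
c2=dict(np.load('w2.npz'));c3=dict(np.load('w3.npz'));cs=bot.calibration('scene');cd=bot.calibration('side')
A=lambda p:(295+p[0]/3,5+p[1]/3)
B=lambda p:(228+(p[0]-399)/3,10+p[1]/3)
k=133/400
s=lambda p:(268+p[0]*k,212+p[1]*k); d=lambda p:(290+(p[0]-400)*k,185+p[1]*k)
def t(n,*a):
    M=np.zeros((3,3));v=np.zeros(3);e=[]
    for c,p in a:
        o,r=ray(c,p);Q=np.eye(3)-np.outer(r,r);M+=Q;v+=Q@o
    X=np.linalg.solve(M,v);print(n,X.round(4),[(proj(c,X)-p).round(1).tolist() for c,p in a]);return X
pl=t('padL',(c2,A((80,472))),(c3,B((681,55))));pr=t('padR',(c2,A((182,486))),(c3,B((780,56))))
print(np.linalg.norm(pr-pl),pr-pl)
t('rest1up',(c2,A((245,345))),(cs,s((146,118))),(cd,d((528,155))))
t('rest1lo',(c2,A((72,330))),(cs,s((172,180))),(cd,d((580,200))))
t('rest2up',(c2,A((276,132))),(cs,s((70,143))),(cd,d((487,201))))
t('rest2lo',(c2,A((92,125))),(cs,s((96,207))),(cd,d((541,243))))
t('jawtopR',(c2,A((266,45))),(cs,s((50,150))))
t('hub',(c3,B((652,382))),(cs,s((323,75))),(cd,d((655,52))))
t('knob',(c3,B((440,378))),(cs,s((374,146))),(cd,d((735,98))))
t('tab',(c3,B((690,225))),(cs,s((277,92))),(cd,d((635,82))))
t('deckTopL-up',(c2,A((388,27))),(cs,s((18,126))),(cd,d((432,205))))
t('deckR-up',(c2,A((312,500))),(cs,s((320,24))))
t('deckcornerlowL',(c2,A((67,30))),(cs,s((70,248))))
```

```text
padL [ 0.5619 -0.238   0.071 ] [[0.0, -0.0], [-0.0, 0.0]]
padR [ 0.5872 -0.2402  0.0834] [[-2.0, 0.0], [2.1, -0.1]]
0.028309404584552063 [ 0.02536722 -0.00224295  0.01236511]
rest1up [ 0.6026 -0.2059  0.0717] [[-3.8, 2.0], [-0.6, 0.1], [-1.2, -0.3]]
rest1lo [ 0.5606 -0.2001  0.0529] [[1.1, -0.8], [0.3, 0.2], [0.3, -0.1]]
rest2up [ 0.6083 -0.1532  0.0734] [[-3.7, 1.0], [0.0, -0.1], [-1.5, -0.3]]
rest2lo [ 0.5658 -0.1474  0.0567] [[1.1, -1.7], [0.9, -0.6], [0.2, 0.7]]
jawtopR [ 0.6056 -0.1351  0.0797] [[-1.7, 2.0], [-0.9, -0.2]]
hub [ 0.555  -0.316   0.0915] [[0.5, -0.8], [0.5, -0.4], [0.0, 0.4]]
knob [ 0.498  -0.3153  0.0725] [[0.4, -1.7], [1.2, 0.0], [-0.6, 0.0]]
tab [ 0.56   -0.2804  0.0906] [[-5.4, 1.9], [-0.1, -0.4], [-1.9, 0.1]]
deckTopL-up [ 0.6342 -0.1303  0.0795] [[-2.9, 0.8], [0.0, 0.0], [-1.1, -0.4]]
deckR-up [ 0.5779 -0.266   0.1502] [[-52.0, 48.0], [-24.2, -3.9]]
deckcornerlowL [ 0.5587 -0.1221  0.039 ] [[0.4, -0.6], [0.3, 0.1]]
```

```bash
cat > fit.py <<'E'
from h import *
from scipy.optimize import least_squares
c2=dict(np.load('w2.npz'));c3=dict(np.load('w3.npz'));cs=bot.calibration('scene');cd=bot.calibration('side')
def dispcheck(c,tcp):
    for x,y in [(.032,-.019),(.032,.019),(-.032,-.019),(-.032,.019)]:
        X=np.array(tcp)+[y,x,-.0145];print('disp corner',(x,y),proj(c,X).round(1))
dispcheck(c2,[.5577,-.2758,.2718])
A=lambda p:np.array((295+p[0]/3,5+p[1]/3))
k=133/400
s=lambda p:np.array((268+p[0]*k,212+p[1]*k)); d=lambda p:np.array((290+(p[0]-400)*k,185+p[1]*k))
def nestR(yaw):
    a=.5585;Rz=Rn.from_euler('z',yaw).as_matrix();return Rz@Rn.from_euler('y',-a).as_matrix()
# (cam,pixel,(xkey,y,z),w)
O=[(c2,A((245,332)),('u',-22,0),1),(c2,A((245,360)),('u',-30,0),1),(c2,A((70,316)),('l',-22,6),1),(c2,A((70,345)),('l',-30,6),1),
(c2,A((277,115)),('u',30,0),1),(c2,A((92,108)),('l',30,6),1),(c2,A((276,152)),('u',22,-6),.5)]
O2=[(cs,s((146,118)),('u',-24,-2),.7),(cs,s((172,180)),('l',-24,2),.7),(cs,s((70,143)),('u',28,-2),.7),(cs,s((96,207)),('l',28,2),.7),
(cd,d((528,155)),('u',-24,-2),.7),(cd,d((580,200)),('l',-24,2),.7),(cd,d((487,201)),('u',28,-2),.7),(cd,d((541,243)),('l',28,2),.7)]
def res(q,O,full=False):
    R=nestR(q[3]);r=[]
    for c,p,(xk,y,z),w in O:
        x=q[4] if xk=='u' else q[5]
        r.append((proj(c,q[:3]+R@np.array([x,y*1e-3,z*1e-3]))-p)*w)
    if full: return np.round(r,1).tolist()
    return np.r_[np.ravel(r),(q[4]-.0215)/.0015,(q[5]+.0238)/.001]
if __name__=='__main__':
  for o in (O,O2,O+O2):
    f=least_squares(res,[.583,-.176,.066,-.1,.0215,-.0238],x_scale=.01,args=(o,));print(f.x.round(4),f.cost.round(1));print(res(f.x,o,True))
E
python3 fit.py
```

```text
disp corner (0.032, -0.019) [268.8 233.3]
disp corner (0.032, 0.019) [363.6 233.3]
disp corner (-0.032, -0.019) [273.6 371.3]
disp corner (-0.032, 0.019) [359.  371.3]
[ 0.5863 -0.177   0.0679 -0.094   0.0241 -0.025 ] 4.8
[[0.4, -0.1], [-1.0, 1.2], [1.0, -0.4], [0.1, -0.0], [-0.8, -0.6], [0.0, -0.1], [0.6, -0.0]]
[ 0.5835 -0.1774  0.0661 -0.1316  0.0209 -0.0236] 1.0
[[-0.4, 0.1], [-0.1, 0.0], [0.2, 0.1], [0.4, -0.1], [0.1, -0.4], [0.4, -0.3], [-0.3, -0.3], [-0.1, 0.9]]
[ 0.5863 -0.177   0.065  -0.0948  0.024  -0.0249] 15.6
[[-0.3, -0.2], [-1.6, 1.0], [1.1, -0.5], [0.1, -0.2], [-1.5, -0.0], [0.1, 0.5], [0.2, 0.2], [-1.9, -1.2], [-0.5, -0.1], [-1.0, -0.9], [0.3, 0.2], [-2.1, -1.1], [-0.4, -0.1], [-2.0, -0.7], [-0.3, 1.3]]
```

Run:
```python
from fit import *
def yaw(c,a,b,z):
    v=onz(c,a,z)-onz(c,b,z);print(np.arctan2(-v[0],v[1]).round(4),np.linalg.norm(v).round(4),onz(c,a,z).round(4))
yaw(c2,A((388,27)),A((312,500)),.10)
yaw(c2,A((277,115)),A((245,332)),.079)
yaw(c2,A((92,108)),A((70,316)),.06)
yaw(c2,(303,25),(286,232),.01)
B=lambda p:(228+(p[0]-399)/3,10+p[1]/3)
yaw(c3,B((581,0)),B((550,455)),.01)
yaw(c3,B((605,150)),B((589,430)),.08)
# foot corner pixel and deck edges via colour: blue mask fit in w2
im=cv2.imread('pics/w2.png');h=cv2.cvtColor(im,cv2.COLOR_BGR2HSV)
m=(h[...,0]>100)&(h[...,0]<125)&(h[...,1]>140)
pts=[]
for r in range(40,230,4):
    q=np.flatnonzero(m[r,270:330]);
    if len(q): pts.append((270+q[0],r))
X=np.array([onz(c2,p,.012)[:2] for p in pts]);g=np.polyfit(X[:,1],X[:,0],1);print('blue left edge',-np.arctan(g[0]),np.std(X[:,0]-np.polyval(g,X[:,1])))
```

```text
disp corner (0.032, -0.019) [268.8 233.3]
disp corner (0.032, 0.019) [363.6 233.3]
disp corner (-0.032, -0.019) [273.6 371.3]
disp corner (-0.032, 0.019) [359.  371.3]
-0.1042 0.1083 [ 0.6315 -0.1338  0.1   ]
-0.112 0.052 [ 0.6103 -0.1493  0.079 ]
-0.1094 0.0523 [ 0.5648 -0.145   0.06  ]
-0.1003 0.1916 [ 0.5457 -0.1248  0.01  ]
-0.0956 0.132 [ 0.5333 -0.2131  0.01  ]
-0.076 0.0689 [ 0.5429 -0.261   0.08  ]
blue left edge -0.10623987708713632 0.00034730572314225946
```

```bash
cat >> h.py <<'E'
NEST=np.array([.586,-.177,.067]);YAW=-.105
NR=Rn.from_euler('z',YAW).as_matrix()@Rn.from_euler('y',-.5585).as_matrix()
TR=np.c_[NR[:,1],NR[:,0],-NR[:,2]]
def np_(x,y,z): return NEST+NR@np.array([x,y,z])
def innest():
    p,R=pose();return (NR.T@(p-NEST)).round(4),(Rn.from_matrix(TR).inv()*R).as_rotvec().round(4)
E
python3 - <<'E'
from h import *
print(NR.round(3))
print(np_(.0025,-.006,.0214+.06)); plan(np_(.0025,-.006,.0214+.09),TR)
E
```

```text
[[ 0.843  0.105 -0.527]
 [-0.089  0.994  0.056]
 [ 0.53   0.     0.848]]
[ 0.54458211 -0.1786683   0.13735613]
SHIFT [ 0.9911 -0.1455  0.5432] TURN [-0.1777 -0.0098  0.0327]
```

```bash
python3 -m creep '[[[0.2,-0.05,0,0,0,0,1],[0.5,-0.1,0,-0.04,0,0.01,1],[0.75,-0.145,0.1,-0.09,-0.005,0.02,1],[0.95,-0.145,0.25,-0.14,-0.01,0.033,1],[0.991,-0.145,0.4,-0.178,-0.01,0.033,1],[0.991,-0.145,0.5,-0.178,-0.01,0.033,1],[0.991,-0.145,0.543,-0.178,-0.01,0.033,1],[0.991,-0.145,0.543,-0.178,-0.01,0.033,1],[0.991,-0.145,0.543,-0.178,-0.01,0.033,1]]]'
python3 - <<'E'
from h import *
print(innest());plan(np_(.0025,-.006,.0214+.012),TR);plan(np_(.0025,-.006,.0214),TR)
c=bot.calibration('wrist');cv2.imwrite('pics/w4.png',bot.camera('wrist')[:,:,::-1]);np.savez('w4',**c)
cv2.imwrite('pics/s4.png',bot.camera('scene')[:,:,::-1])
E
```

```text
time: 8.0
eef_pos: [0.5457, -0.1939, 0.2186]
ee_rot: [0.165, 0.721, 0.652, 0.165]
contact_force: [0.9, 0.6, -1.0]
width: 0.0383
finger_force: 6.0
(array([ 0.0479, -0.021 ,  0.1489]), array([0.0885, 0.0251, 0.0031]))
SHIFT [ 0.0598 -0.1751  0.5969] TURN [-0.0282 -0.008  -0.001 ]
SHIFT [ 0.0583 -0.1698  0.6566] TURN [-0.0282 -0.008  -0.001 ]
```

```bash
python3 -m creep '[[[0.06,-0.18,0.1,-0.028,-0.008,0,1],[0.06,-0.18,0.25,-0.028,-0.008,0,1],[0.06,-0.18,0.4,-0.028,-0.008,0,1],[0.06,-0.18,0.4,-0.028,-0.008,0,1],[0.06,-0.18,0.4,-0.028,-0.008,0,1]]]'
python3 - <<'E'
from h import *
print(bot.sense()['joint_positions']);print(innest());plan(np_(.0025,-.006,.0214+.012),TR);plan(np_(.0025,-.006,.0214),TR)
c=bot.calibration('wrist');cv2.imwrite('pics/w5.png',bot.camera('wrist')[:,:,::-1]);np.savez('w5',**c)
E
```

```text
time: 8.72
eef_pos: [0.5756, -0.2017, 0.2004]
ee_rot: [0.16, 0.721, 0.654, 0.164]
contact_force: [-0.4, -0.3, 0.1]
width: 0.0376
finger_force: 6.0
[ 0.34985379  0.41518909 -0.05880269  2.22556604 -1.04471681  0.10659933
  1.22454874]
(array([ 0.0641, -0.0256,  0.1172]), array([0.0973, 0.0293, 0.0014]))
SHIFT [ 0.085  -0.2659  0.4496] TURN [-0.031  -0.0093 -0.0005]
SHIFT [ 0.0833 -0.26    0.5093] TURN [-0.031  -0.0093 -0.0005]
```

The tool can't tilt in this wrist branch: j5 and j6 are both at their limits. I need to go through to the j5≈π branch, with the tool turned half round. First I'll check an orientation model of the arm.

```bash
cat >> h.py <<'E'
rz=lambda a:Rn.from_euler('z',a); ry=lambda a:Rn.from_euler('y',a)
def fkR(j,n=7):
    R=rz(-j[0])*ry(j[1])*rz(-j[2])*ry(j[3])
    if n==4: return R
    return R*rz(-j[4])*ry(j[5])*rz(-j[6]+np.pi/2)
E
python3 - <<'E'
from h import *
import itertools
s=bot.sense();j=np.array(s['joint_positions']);R=quat(s['ee_rot'])
j0=np.array([-1.198,.599,-.003,1.599,.002,.943,-.08]);R0=quat([-1.0878e-4,.222956,.974828,-7.7e-4])
print((fkR(j0).inv()*R0).magnitude())
for a,b in itertools.product([1,-1],[1,-1]):
    k=j.copy();k[2]*=a;k[4]*=b
    print(a,b,(fkR(k).inv()*R).magnitude())
t=j.copy();t[4]=np.pi;
# target tool (flipped half turn) needed joints if forearm pitch as now
T=np.c_[-NR[:,1],-NR[:,0],-NR[:,2]]
W=(fkR(j,4).inv()*Rn.from_matrix(T)).as_euler('ZYZ');print('zyz',W,'-> j5',-W[0],'j6',W[1],'j7',np.pi/2-W[2])
E
```

```text
0.0022208786173132555
1 1 4.317754261380381e-16
1 -1 2.089436879359842
-1 1 0.1177206654008528
-1 -1 2.0190500351179956
zyz [2.10620516 0.09369598 2.42923876] -> j5 -2.1062051607112617 j6 0.0936959765158944 j7 -0.85844243126876
```

```bash
cat >> h.py <<'E'
L3=.27
def walk(d5,d6,d7,n,extra=(0,0,0)):
    s=bot.sense();j=np.array(s['joint_positions']);R0=quat(s['ee_rot']);a0=R0.apply([0,0,L3])
    for i in range(1,n+1):
        k=j.copy();k[4]+=d5*i/n;k[5]+=d6*i/n;k[6]+=d7*i/n
        R=fkR(k);sh=R0.inv().apply(R.apply([0,0,L3])-a0+np.array(extra)*i/n)/.2
        print((sh.round(3).tolist()+((R0.inv()*R).as_rotvec()/np.pi).round(3).tolist()+[1]),end=',')
    print()
E
python3 - <<'E'
from h import *
walk(1.3,.09,-.33,6)
E
```

```text
[0.004, -0.039, -0.001, 0.009, 0.002, -0.051, 1],[-0.004, -0.081, -0.002, 0.019, 0.002, -0.102, 1],[-0.024, -0.123, -0.006, 0.03, 0.001, -0.153, 1],[-0.056, -0.161, -0.011, 0.041, -0.0, -0.203, 1],[-0.099, -0.193, -0.018, 0.053, -0.004, -0.254, 1],[-0.153, -0.215, -0.026, 0.064, -0.009, -0.305, 1],
```

```bash
python3 -m creep '[[[0.004,-0.04,0,0.009,0.002,-0.05,1],[-0.004,-0.08,0,0.019,0.002,-0.1,1],[-0.024,-0.12,0,0.03,0,-0.15,1],[-0.056,-0.16,-0.01,0.04,0,-0.2,1],[-0.1,-0.19,-0.02,0.053,-0.004,-0.25,1],[-0.15,-0.21,-0.03,0.064,-0.009,-0.305,1],[-0.15,-0.21,-0.03,0.064,-0.009,-0.305,1],[-0.15,-0.21,-0.03,0.064,-0.009,-0.305,1]]]'
python3 - <<'E'
from h import *
print(np.round(bot.sense()['joint_positions'],3));walk(1.6,0,-.4,8)
E
```

```text
time: 9.78
eef_pos: [0.5328, -0.2272, 0.1869]
ee_rot: [0.156, 0.355, 0.922, -0.002]
contact_force: [-0.8, -0.6, -0.3]
width: 0.0379
finger_force: 6.0
[ 0.098  0.423  0.262  2.226 -0.441  0.21   1.575]
[-0.005, -0.056, -0.001, 0.013, -0.0, -0.046, 1],[-0.021, -0.11, -0.005, 0.026, -0.001, -0.093, 1],[-0.047, -0.159, -0.01, 0.039, -0.003, -0.139, 1],[-0.083, -0.202, -0.018, 0.052, -0.005, -0.186, 1],[-0.126, -0.237, -0.027, 0.065, -0.008, -0.232, 1],[-0.174, -0.263, -0.037, 0.077, -0.011, -0.279, 1],[-0.227, -0.278, -0.049, 0.088, -0.015, -0.325, 1],[-0.282, -0.282, -0.06, 0.099, -0.02, -0.372, 1],
```

Run:
```python
from h import *
walk(1.8,.2,-.9,10)
```

```text
[0.022, -0.055, -0.001, 0.013, 0.006, -0.027, 1],[0.034, -0.117, -0.006, 0.027, 0.01, -0.054, 1],[0.032, -0.185, -0.013, 0.043, 0.013, -0.081, 1],[0.015, -0.254, -0.024, 0.059, 0.014, -0.108, 1],[-0.016, -0.322, -0.039, 0.076, 0.012, -0.134, 1],[-0.063, -0.386, -0.058, 0.094, 0.009, -0.161, 1],[-0.124, -0.441, -0.08, 0.112, 0.003, -0.187, 1],[-0.198, -0.485, -0.106, 0.129, -0.006, -0.214, 1],[-0.283, -0.514, -0.134, 0.145, -0.017, -0.24, 1],[-0.375, -0.525, -0.164, 0.161, -0.031, -0.267, 1],
```

```bash
python3 -m creep '[[[0.022,-0.055,0,0.013,0.006,-0.027,1],[0.034,-0.117,-0.006,0.027,0.01,-0.054,1],[0.032,-0.185,-0.013,0.043,0.013,-0.081,1],[0.015,-0.254,-0.024,0.059,0.014,-0.108,1],[-0.016,-0.322,-0.04,0.076,0.012,-0.134,1],[-0.063,-0.386,-0.058,0.094,0.009,-0.161,1],[-0.124,-0.441,-0.08,0.112,0.003,-0.187,1],[-0.198,-0.485,-0.106,0.129,-0.006,-0.214,1],[-0.283,-0.514,-0.134,0.145,-0.017,-0.24,1],[-0.375,-0.525,-0.164,0.161,-0.031,-0.267,1],[-0.375,-0.525,-0.164,0.161,-0.031,-0.267,1]]]'
python3 - <<'E'
from h import *
print(np.round(bot.sense()['joint_positions'],3));walk(1.6,0,-.6,10)
E
```

```text
time: 11.15
eef_pos: [0.5014, -0.3485, 0.2249]
ee_rot: [0.088, -0.006, 0.951, -0.296]
contact_force: [-0.7, -0.1, 0.2]
width: 0.0382
finger_force: 6.0
[-0.331  0.562  0.853  2.261  0.731  0.112  1.222]
[-0.01, -0.022, -0.0, 0.005, -0.002, -0.032, 1],[-0.023, -0.042, -0.001, 0.01, -0.005, -0.063, 1],[-0.04, -0.06, -0.002, 0.015, -0.007, -0.095, 1],[-0.059, -0.074, -0.003, 0.02, -0.01, -0.126, 1],[-0.08, -0.086, -0.005, 0.025, -0.013, -0.158, 1],[-0.102, -0.094, -0.007, 0.029, -0.017, -0.189, 1],[-0.126, -0.098, -0.009, 0.033, -0.02, -0.221, 1],[-0.15, -0.099, -0.012, 0.036, -0.024, -0.252, 1],[-0.173, -0.096, -0.015, 0.039, -0.028, -0.284, 1],[-0.196, -0.089, -0.017, 0.042, -0.032, -0.316, 1],
```

```bash
cat > fkfit.py <<'E'
from h import *
D=[([-1.198,0.599,-0.003,1.599,0.002,0.943,-0.08],[0.31500677,0.65246975,0.23676897]),
([0.34985379,0.41518909,-0.05880269,2.22556604,-1.04471681,0.10659933,1.22454874],[0.5756,-0.2017,0.2004]),
([0.098,0.423,0.262,2.226,-0.441,0.21,1.575],[0.5328,-0.2272,0.1869]),
([-0.331,0.562,0.853,2.261,0.731,0.112,1.222],[0.5014,-0.3485,0.2249])]
def rows(j):
    R1=rz(-j[0]);R12=R1*ry(j[1]);R3=R12*rz(-j[2]);R4=R3*ry(j[3]);R5=R4*rz(-j[4]);R6=R5*ry(j[5])
    m=[np.eye(3)[:,2:]]
    for R,ix in ((R1,[1]),(R12,[1]),(R3,[0,1,2]),(R4,[0,1,2]),(R5,[1]),(R6,[0,2])): m.append(R.as_matrix()[:,ix])
    return np.hstack(m)
def fit(D):
    pr=np.array([.4,.04,.0,-.02,0,.5,.02,0,.5,0,0,.3]);w=np.array([5,10,10,20,10,3,20,10,3,10,20,3.])*.05
    M=np.vstack([rows(j) for j,p in D]);y=np.concatenate([p for j,p in D])
    th=np.linalg.lstsq(np.vstack([M*20,np.diag(w)]),np.r_[y*20,pr*w],rcond=None)[0]
    return th,(M@th-y)
if __name__=='__main__':
    s=bot.sense();D=D[:3]+[(list(s['joint_positions']),list(s['eef_pos']))]
    th,r=fit(D);print(th.round(3));print(r.round(4))
E
python3 fkfit.py
```

```text
[ 0.284  0.005 -0.035 -0.004 -0.013  0.652  0.002 -0.013  0.442 -0.
 -0.001  0.327]
[-0.0002  0.0001  0.      0.     -0.0003  0.0001 -0.0003  0.0003 -0.0002
  0.0001 -0.0001  0.0001]
```

```bash
cat >> fkfit.py <<'E'
from scipy.optimize import least_squares
s_=bot.sense();th,_r=fit(D[:3]+[(list(s_['joint_positions']),list(s_['eef_pos']))])
TF=np.c_[-NR[:,1],-NR[:,0],-NR[:,2]]
lo=np.array([-2.57,-.35,-1.29,.11,-1.05,.11,-2.63])+.03;hi=np.array([2.57,1.97,1.29,2.56,4.19,1.86,2.63])-.03
def fk(j): return rows(j)@th,fkR(j)
def ik(p,R,j0,reg=.01,jr=None):
    R=R if isinstance(R,Rn) else Rn.from_matrix(R);jr=j0 if jr is None else jr
    def f(j):
        q,Q=fk(j);return np.r_[(q-p)*10,(Q.inv()*R).as_rotvec()*3,(j-jr)*reg]
    o=least_squares(f,np.clip(j0,lo,hi),bounds=(lo,hi));q,Q=fk(o.x);return o.x,np.linalg.norm(q-p),(Q.inv()*R).magnitude()
def path(ja,jb,n):
    p0,R0=pose()
    for i in range(1,n+1):
        q,Q=fk(ja+(jb-ja)*i/n)
        print((R0.inv().apply(q-p0)/.2).round(3).tolist()+((R0.inv()*Q).as_rotvec()/np.pi).round(3).tolist()+[1],q.round(3).tolist())
E
python3 - <<'E'
from fkfit import *
g=np.array([.35,.6,0,2.3,3.3,.4,.1])
for z in (.0214,.07,.12):
    for R in (TF,TR):
        for g0 in (g,np.r_[g[:4],3.3,.4,-2.4]): print(z,[x.round(3).tolist() if hasattr(x,'round') and np.ndim(x) else round(x,4) for x in ik(np_(.0025,-.006,z),R,g0)])
# what would the arm need for tab / knob work: tool along deck normal too
E
```

```text
0.0214 [[0.296, 0.651, -0.058, 2.391, 3.248, 0.455, 0.046], np.float64(0.0), 0.0]
0.0214 [[-0.104, 0.742, 0.559, 2.417, 3.865, 0.675, -0.62], np.float64(0.0), 0.0]
0.0214 [[-0.175, 0.785, 0.685, 2.422, 3.951, 0.751, 2.425], np.float64(0.0), 0.0]
0.0214 [[0.533, 0.674, -0.402, 2.376, 2.788, 0.455, -2.6], np.float64(0.0), 0.0]
0.07 [[0.318, 0.549, -0.074, 2.424, 3.265, 0.385, 0.033], np.float64(0.0), 0.0]
0.07 [[-0.09, 0.622, 0.537, 2.45, 3.902, 0.586, -0.619], np.float64(0.0), 0.0]
0.07 [[-0.161, 0.658, 0.661, 2.454, 3.99, 0.654, 2.433], np.float64(0.0), 0.0001]
0.07 [[0.558, 0.572, -0.415, 2.409, 2.775, 0.384, -2.6], np.float64(0.0), 0.0]
0.12 [[0.355, 0.438, -0.107, 2.444, 3.288, 0.293, 0.013], np.float64(0.0), 0.0]
0.12 [[-0.066, 0.488, 0.495, 2.47, 3.953, 0.47, -0.643], np.float64(0.0), 0.0]
0.12 [[-0.142, 0.515, 0.616, 2.475, 4.04, 0.527, 2.417], np.float64(0.0), 0.0001]
0.12 [[0.589, 0.461, -0.426, 2.43, 2.766, 0.291, -2.6], np.float64(0.0), 0.0]
```

Run:
```python
from fkfit import *
ja=np.array(bot.sense()['joint_positions'])
path(ja,np.array([.318,.549,-.074,2.424,3.265,.385,.033]),12)
```

```text
[0.068, 0.048, 0.055, -0.005, 0.008, -0.039, 1] [0.49, -0.348, 0.208]
[0.12, 0.089, 0.103, -0.008, 0.012, -0.077, 1] [0.482, -0.347, 0.194]
[0.151, 0.126, 0.145, -0.011, 0.011, -0.115, 1] [0.478, -0.346, 0.182]
[0.16, 0.165, 0.182, -0.013, 0.005, -0.152, 1] [0.478, -0.344, 0.172]
[0.147, 0.211, 0.212, -0.015, -0.005, -0.188, 1] [0.482, -0.339, 0.162]
[0.114, 0.27, 0.233, -0.018, -0.021, -0.223, 1] [0.489, -0.332, 0.153]
[0.066, 0.345, 0.241, -0.02, -0.042, -0.256, 1] [0.5, -0.32, 0.145]
[0.006, 0.438, 0.233, -0.023, -0.068, -0.288, 1] [0.512, -0.302, 0.138]
[-0.058, 0.551, 0.203, -0.028, -0.098, -0.318, 1] [0.524, -0.28, 0.132]
[-0.122, 0.681, 0.15, -0.034, -0.132, -0.346, 1] [0.536, -0.251, 0.128]
[-0.176, 0.826, 0.069, -0.041, -0.169, -0.372, 1] [0.545, -0.218, 0.126]
[-0.214, 0.981, -0.04, -0.05, -0.209, -0.396, 1] [0.55, -0.179, 0.128]
```

Run:
```python
from fkfit import *
ja=np.array(bot.sense()['joint_positions'])
path(ja,np.array([.355,.438,-.107,2.444,3.288,.293,.013]),12)
```

```text
[0.06, 0.049, 0.044, -0.007, 0.004, -0.037, 1] [0.492, -0.346, 0.21]
[0.104, 0.093, 0.079, -0.013, 0.004, -0.073, 1] [0.484, -0.343, 0.198]
[0.131, 0.135, 0.106, -0.018, 0.0, -0.109, 1] [0.48, -0.34, 0.188]
[0.139, 0.179, 0.125, -0.023, -0.008, -0.145, 1] [0.48, -0.335, 0.18]
[0.13, 0.228, 0.134, -0.026, -0.021, -0.18, 1] [0.482, -0.328, 0.173]
[0.106, 0.285, 0.132, -0.03, -0.038, -0.214, 1] [0.487, -0.317, 0.168]
[0.07, 0.353, 0.115, -0.033, -0.059, -0.247, 1] [0.495, -0.304, 0.164]
[0.026, 0.434, 0.083, -0.036, -0.083, -0.278, 1] [0.503, -0.287, 0.162]
[-0.021, 0.526, 0.032, -0.039, -0.111, -0.309, 1] [0.511, -0.265, 0.161]
[-0.065, 0.631, -0.039, -0.042, -0.141, -0.339, 1] [0.518, -0.239, 0.162]
[-0.101, 0.746, -0.131, -0.046, -0.174, -0.367, 1] [0.523, -0.21, 0.165]
[-0.121, 0.868, -0.242, -0.05, -0.209, -0.396, 1] [0.524, -0.177, 0.17]
```

```bash
python3 -m creep '[[[0.06,0.049,0.044,-0.007,0.004,-0.037,1],[0.104,0.093,0.079,-0.013,0.004,-0.073,1],[0.131,0.135,0.106,-0.018,0,-0.109,1],[0.139,0.179,0.125,-0.023,-0.008,-0.145,1],[0.13,0.228,0.134,-0.026,-0.021,-0.18,1],[0.106,0.285,0.132,-0.03,-0.038,-0.214,1],[0.07,0.353,0.115,-0.033,-0.059,-0.247,1],[0.026,0.434,0.083,-0.036,-0.083,-0.278,1],[-0.021,0.526,0.032,-0.039,-0.111,-0.309,1],[-0.065,0.631,-0.039,-0.042,-0.141,-0.339,1],[-0.101,0.746,-0.131,-0.046,-0.174,-0.367,1],[-0.121,0.868,-0.242,-0.05,-0.209,-0.396,1]]]'
python3 - <<'E'
from fkfit import *
ja=np.array(bot.sense()['joint_positions']);print(ja.round(3))
print((Rn.from_matrix(TF).inv()*pose()[1]).as_rotvec().round(3));plan(np_(.0025,-.006,.12),TF)
E
```

```text
time: 12.65
eef_pos: [0.5238, -0.1759, 0.1709]
ee_rot: [0.185, -0.644, 0.714, -0.204]
contact_force: [0.0, 0.3, -2.1]
width: 0.0381
finger_force: 6.0
[ 0.596  0.458 -0.432  2.43   2.768  0.286  0.543]
[-0.    -0.003 -0.002]
SHIFT [ 0.0027 -0.0002  0.0049] TURN [0.0001 0.001  0.0005]
```

The flip worked: the tool is aligned with the deck normal. Descend to about 10 mm above the rests and look.

```bash
python3 -m creep '[[[0.003,0,0.15,0,0,0,1],[0.003,0,0.3,0,0,0,1],[0.003,0,0.4,0,0,0,1],[0.003,0,0.44,0,0.001,0,1],[0.003,0,0.44,0,0.001,0,1],[0.003,0,0.44,0,0.001,0,1]]]'
cat >> h.py <<'E'
TF=np.c_[-NR[:,1],-NR[:,0],-NR[:,2]]
E
python3 - <<'E'
from h import *
p,R=pose();print((NR.T@(p-NEST)).round(4),(Rn.from_matrix(TF).inv()*R).as_rotvec().round(3))
cr=lambda im,x,y:cv2.resize(im[y:y+100,x:x+133],(400,300),interpolation=cv2.INTER_CUBIC)
S=bot.camera('scene')[:,:,::-1];D=bot.camera('side')[:,:,::-1];c=bot.calibration('wrist');W=bot.camera('wrist')[:,:,::-1].copy();np.savez('w6',**c);cv2.imwrite('pics/w6f.png',W)
cv2.imwrite('pics/s6f.png',S)
o=np.vstack([np.hstack([cr(S,258,200),cr(D,270,185)]),np.hstack([cv2.resize(W,(400,300)),cv2.resize(W[150:350,190:457],(400,300))])])
cv2.imwrite('pics/c6.png',o)
E
```

```text
time: 13.4
eef_pos: [0.5697, -0.1821, 0.0964]
ee_rot: [0.183, -0.644, 0.714, -0.206]
contact_force: [-0.6, 0.3, -0.5]
width: 0.038
finger_force: 6.0
[ 0.0023 -0.0067  0.0332] [-0.001  0.003 -0.002]
```

View pics/c6.png

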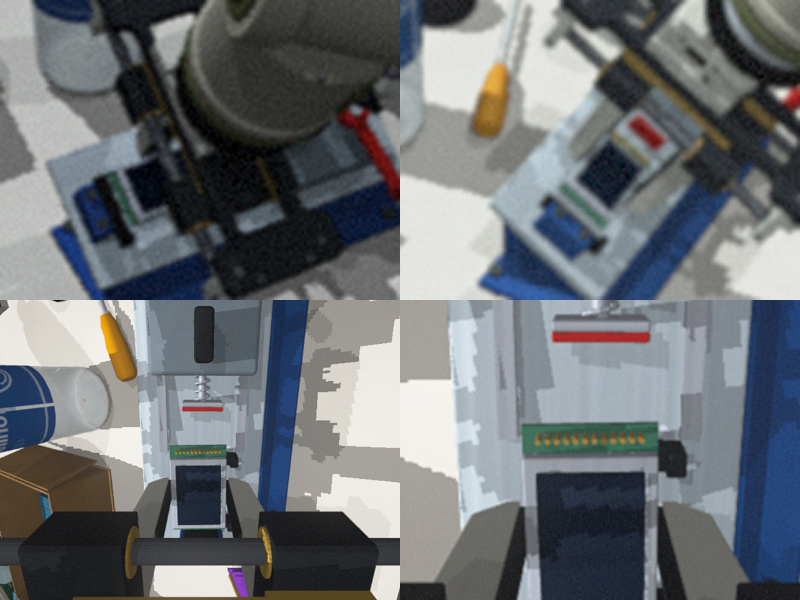

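Run:
```python
from h import *
c=dict(np.load('w6.npz'));f=lambda x,y,z:proj(c,np_(x,y,z)).round(1)
print('pad',f(0,-.07,.0115),f(0,-.07,.0045),'seen (324,178/171)')
print('lip',f(-.0198,-.03,.006),f(-.0238,-.022,.006),'seen x..376 y 245-267')
print('disp end',f(.0023,-.0387,.021),f(.0023,-.0387,.014),'seen (317,231)')
plan(np_(.002,-.006,.0214+.003),TF)
```

```text
pad [323.4 158.8] [323.1 156.9] seen (324,178/171)
lip [367.9 250. ] [376.3 267.1] seen x..376 y 245-267
disp end [317.5 241.2] [317.4 236.1] seen (317,231)
SHIFT [-0.0041  0.0025  0.0438] TURN [ 0.0002 -0.0009  0.0006]
```

Picture: the lip is seen at (376, 245–267) against a predicted (376, 250–267), so the nest estimate holds within about 1 mm. The display is centred over the rests, clear of the pad at (324,175). Descend to near contact.

```bash
python3 -m creep '[[[-0.01,0.0025,0.02,0,0,0,1],[-0.01,0.0025,0.044,0,0,0,1],[-0.01,0.0025,0.049,0,0,0,1],[-0.01,0.0025,0.049,0,0,0,1]]]'; python3 -m creep '[[[0,0,0.004,0,0,0,1],[0,0,0.004,0,0,0,1]]]';python3 - <<'E'
from h import *
p,R=pose();print((NR.T@(p-NEST)).round(4),np.round(NR.T@bot.sense()['contact_force'],2))
E
```

```text
time: 14.05
eef_pos: [0.5752, -0.1803, 0.0871]
ee_rot: [0.183, -0.644, 0.714, -0.205]
contact_force: [-0.8, -0.2, 2.8]
width: 0.0383
finger_force: 6.0
time: 14.3
eef_pos: [0.5754, -0.1804, 0.0866]
ee_rot: [0.183, -0.644, 0.714, -0.205]
contact_force: [-2.8, 1.4, 5.7]
width: 0.0382
finger_force: 6.0
[ 0.0018 -0.0045  0.022 ] [0.52 1.08 6.36]
```

```bash
python3 -m creep '[[[0,0,-0.003,0,0,0,-0.2],[0,0,-0.003,0,0,0,-0.2],[0,0,-0.003,0,0,0,-0.2],[0,0,-0.003,0,0,0,-0.2],[0,0,-0.003,0,0,0,-0.2]]]'; python3 -m creep '[[[0,0,-0.05,0,0,0,-0.2],[0,0,-0.1,0,0,0,-0.2],[0,0,-0.25,0,0,0,-0.2],[0,0,-0.45,0,0,0,-0.2],[0,0,-0.45,0,0,0,-0.2]]]'
python3 - <<'E'
from h import *
p,R=pose();print((NR.T@(p-NEST)).round(4))
c=bot.calibration('wrist');W=bot.camera('wrist')[:,:,::-1].copy();np.savez('w7',**c);cv2.imwrite('pics/w7f.png',W)
f=lambda x,y,z:proj(c,np_(x,y,z)).round(0)
print('disp corners pred top y0=-6',[f(x,y-.006,.009) for x in(.019,-.019) for y in (-.032,.032)],'pad',f(0,-.07,.008),'tab',f(-.0,-.118,.03))
cv2.imwrite('pics/w7.png',W[0:480,120:520])
E
```

```text
time: 14.92
eef_pos: [0.575, -0.1806, 0.0869]
ee_rot: [0.183, -0.644, 0.714, -0.205]
contact_force: [0.1, -0.5, 0.4]
width: 0.0558
finger_force: 0.0
time: 15.55
eef_pos: [0.5268, -0.1756, 0.166]
ee_rot: [0.183, -0.644, 0.714, -0.207]
contact_force: [-0.6, -0.5, 0.4]
width: 0.0556
finger_force: 0.0
[ 0.0024 -0.0049  0.1152]
disp corners pred top y0=-6 [array([290., 193.]), array([292., 290.]), array([352., 193.]), array([350., 290.])] pad [321. 140.] tab [322.  46.]
```

View pics/w7.png

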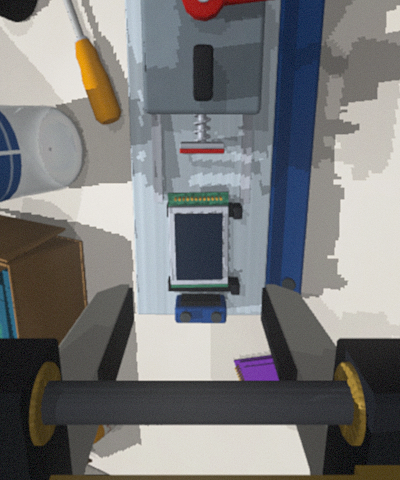

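The wrist view shows the display flat on both rests: corners at about (288,193) and (351,290) match the prediction for y≈-6 mm. The pad is at (322,149) and the tab at (323,72). Now the tab and lever positions.

Run:
```python
from h import *
c3=dict(np.load('w3.npz'));c7=dict(np.load('w7.npz'));cs=bot.calibration('scene');cd=bot.calibration('side')
B=lambda p:(228+(p[0]-399)/3,10+p[1]/3)
k=133/400
s=lambda p:(268+p[0]*k,212+p[1]*k); d=lambda p:(290+(p[0]-400)*k,185+p[1]*k)
N=lambda X:(NR.T@(X-NEST)).round(4)
def t(n,*a):
    X,e=tri(*a);print(n,N(X),round(e,4))
t('tab w3w7',c3,B((692,228)),c7,(322.5,70))
t('tab s/d',cs,s((277,92)),cd,d((635,82)))
def ondeck(c,p,z):
    o,r=ray(c,p);n=NR[:,2];return N(o+r*(n@(NEST+n*z-o))/(n@r))
for z in (.036,.042): print('tab w7',z,ondeck(c7,(322.5,45),z),ondeck(c7,(322.5,96),z),'w3',ondeck(c3,B((692,228)),z))
for z in (.008,.011): print('pad w7',z,ondeck(c7,(322,151),z),'disp end',ondeck(c7,(319.5,193),.006),ondeck(c7,(319.5,290),.006))
for z in (.02,.03): print('hub w3',z,ondeck(c3,B((652,382)),z))
t('hub w3/s',c3,B((652,382)),cs,s((323,76)));t('hub w3/d',c3,B((652,382)),cd,d((655,54)))
t('knob w3/s',c3,B((437,378)),cs,s((374,146)));t('knob w3/d',c3,B((437,378)),cd,d((735,98)))
for z in (.035,.045): print('knob w3',z,ondeck(c3,B((437,378)),z))
```

```text
tab w3w7 [ 1.000e-04 -1.058e-01  2.080e-02] 0.0032
tab s/d [-0.0023 -0.102   0.0352] 0.0001
tab w7 0.036 [-0.     -0.1175  0.036 ] [-0.0002 -0.0936  0.036 ] w3 [ 0.0098 -0.1051  0.036 ]
tab w7 0.042 [ 0.     -0.1167  0.042 ] [-0.0001 -0.0934  0.042 ] w3 [ 0.0134 -0.1055  0.042 ]
pad w7 0.008 [-0.0004 -0.0634  0.008 ] disp end [ 0.0009 -0.0377  0.006 ] [0.0007 0.0274 0.006 ]
pad w7 0.011 [-0.0004 -0.0637  0.011 ] disp end [ 0.0009 -0.0377  0.006 ] [0.0007 0.0274 0.006 ]
hub w3 0.02 [-0.0072 -0.1428  0.02  ]
hub w3 0.03 [-0.0009 -0.1421  0.03  ]
hub w3/s [-0.0018 -0.1416  0.0277] 0.0016
hub w3/d [-0.0015 -0.1421  0.0285] 0.0006
knob w3/s [-0.0588 -0.1466  0.0434] 0.004
knob w3/d [-0.0601 -0.1482  0.0434] 0.0005
knob w3 0.035 [-0.0678 -0.1492  0.035 ]
knob w3 0.045 [-0.0589 -0.1482  0.045 ]
```

```bash
python3 -m creep '[[[0.15,0.012,0,0,0,0,-0.2],[0.35,0.012,0,0,0,0,-0.2],[0.5,0.012,0,0,0,0,-0.2],[0.5,0.012,0.1,0,0,0,-0.2],[0.5,0.012,0.2,0,0,0,-0.2],[0.5,0.012,0.27,0,0,0,-0.2],[0.5,0.012,0.32,0,0,0,-0.2],[0.5,0.012,0.32,0,0,0,-0.2]]]' 20
python3 - <<'E'
from h import *
p,R=pose();print((NR.T@(p-NEST)).round(4));plan(np_(0,-.105,.042),TF)
E
```

```text
time: 16.6
eef_pos: [0.5492, -0.2778, 0.1073]
ee_rot: [0.183, -0.644, 0.714, -0.205]
contact_force: [-1.1, -0.4, 0.5]
width: 0.0552
finger_force: 0.0
[-0.0007 -0.1041  0.048 ]
SHIFT [ 0.0043 -0.0037  0.0301] TURN [ 0.0007 -0.0005  0.0007]
```

```bash
python3 -m creep '[[[0.004,-0.004,0.015,0,0,0,-0.2],[0.004,-0.004,0.03,0,0,0,-0.2],[0.004,-0.004,0.03,0,0,0,1],[0.004,-0.004,0.03,0,0,0,1],[0.004,-0.004,0.03,0,0,0,1],[0.004,-0.004,0.03,0,0,0,1],[0.004,-0.004,0.03,0,0,0,1],[0.004,-0.004,0.03,0,0,0,1],[0.004,-0.004,0.03,0,0,0,1]]]' 20
python3 - <<'E'
from h import *
p,R=pose();print((NR.T@(p-NEST)).round(4),NR.T@bot.sense()['contact_force'])
E
```

```text
time: 17.73
eef_pos: [0.5525, -0.2795, 0.1033]
ee_rot: [0.183, -0.644, 0.714, -0.205]
contact_force: [-0.6, 1.0, 0.8]
width: 0.0101
finger_force: 20.0
[ 1.000e-04 -1.054e-01  4.280e-02] [-0.1661743   0.94998853  1.05255156]
```

Tab held at 10.1 mm. Slide gently.

```bash
python3 -m creep '[[[-0.015,0,0,0,0,0,1],[-0.03,0,0,0,0,0,1],[-0.045,0,0,0,0,0,1],[-0.06,0,0,0,0,0,1],[-0.075,0,0,0,0,0,1],[-0.09,0,0,0,0,0,1],[-0.105,0,0,0,0,0,1],[-0.12,0,0,0,0,0,1],[-0.135,0,0,0,0,0,1],[-0.15,0,0,0,0,0,1],[-0.15,0,0,0,0,0,1]]]'
python3 - <<'E'
from h import *
p,R=pose();print((NR.T@(p-NEST)).round(4),NR.T@bot.sense()['contact_force'])
S=bot.camera('side');cv2.imwrite('pics/side8.png',S[:,:,::-1])
E
python3 -m creep '[[[-0.01,0,0,0,0,0,1],[-0.02,0,0,0,0,0,1],[-0.03,0,0,0,0,0,1],[-0.03,0,0,0,0,0,1]]]'
python3 - <<'E'
from h import *
p,R=pose();print((NR.T@(p-NEST)).round(4),NR.T@bot.sense()['contact_force'])
E
```

```text
time: 19.1
eef_pos: [0.5556, -0.2507, 0.1033]
ee_rot: [0.182, -0.643, 0.715, -0.206]
contact_force: [-2.6, -4.1, 0.9]
width: 0.0098
finger_force: 20.0
[ 0.0001 -0.0765  0.0427] [-1.31340965 -4.37208035  1.87469392]
time: 19.65
eef_pos: [0.5562, -0.245, 0.1033]
ee_rot: [0.182, -0.643, 0.715, -0.206]
contact_force: [-3.0, -6.0, -0.3]
width: 0.0098
finger_force: 20.0
[ 0.0001 -0.0707  0.0427] [-2.18825115 -6.32876862  0.97123928]
```

```bash
python3 -m creep '[[[0,0,0,0,0,0,-0.2],[0,0,0,0,0,0,-0.2],[0,0,0,0,0,0,-0.2],[0,0,-0.1,0,0,0,-0.2],[0,0,-0.25,0,0,0,-0.2],[-0.15,0,-0.36,0,0,0,-0.2],[-0.33,0,-0.36,0,0,0,-0.2],[-0.33,0,-0.36,0,0,0,-0.2],[-0.33,0,-0.36,0,0,0,-0.2]]]'
python3 - <<'E'
from h import *
p,R=pose();print((NR.T@(p-NEST)).round(4))
c=bot.calibration('wrist');W=bot.camera('wrist')[:,:,::-1].copy();np.savez('w9',**c);cv2.imwrite('pics/w9f.png',W)
cv2.imwrite('pics/w9.png',cv2.resize(W[40:310,220:420],(444,600),interpolation=cv2.INTER_CUBIC))
E
```

```text
time: 20.78
eef_pos: [0.5257, -0.1739, 0.1642]
ee_rot: [0.183, -0.644, 0.714, -0.205]
contact_force: [-0.5, -0.3, -0.2]
width: 0.0559
finger_force: 0.0
[ 0.0004 -0.0032  0.1144]
```

View pics/w9.png

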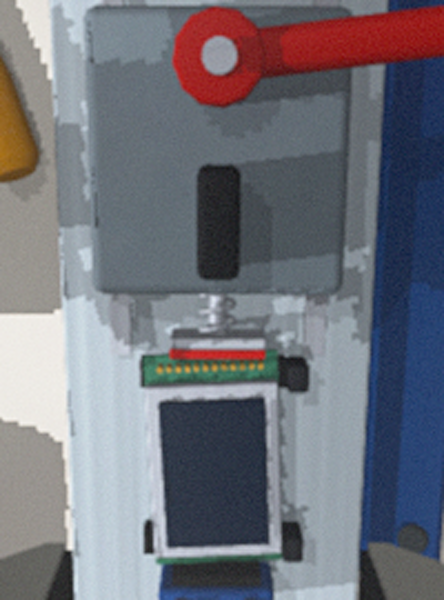

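Run:
```python
from h import *
N=lambda X:(NR.T@(X-NEST)).round(4)
def od(c,p,z):
    o,r=ray(c,p);n=NR[:,2];return N(o+r*(n@(NEST+n*z-o))/(n@r))
def edges(f,col):
    im=cv2.imread(f)
    h=cv2.cvtColor(im,cv2.COLOR_BGR2HSV);red=((h[...,0]<8)|(h[...,0]>172))&(h[...,1]>150)&(h[...,2]>90)
    rr=np.flatnonzero(red[90:240,col-8:col+8].sum(1)>8)+90
    return rr.min(),rr.max()+1
for n,bl in (('w7',112.5),('w9',171.7)):
    c=dict(np.load(n+'.npz'));a,b=edges(f'pics/{n}f.png',320)
    print(n,a,b,'pad',od(c,(320,a),.0115),od(c,(320,b),.0115),'block',od(c,(320,bl),.016))
c=dict(np.load('w9.npz'));u=lambda x,y:(220+x/2.22,40+y/2.222)
for q in ((143,354),(277,352),(162,560),(280,560)): print('disp',od(c,u(*q),.004))
print('jaw edge',od(c,u(215,566),.014))
```

```text
w7 149 153 pad [ 0.0008 -0.0649  0.0115] [ 0.0008 -0.0626  0.0115] block [ 0.0009 -0.0854  0.016 ]
w9 198 202 pad [-0.0016 -0.034   0.0115] [-0.0016 -0.0316  0.0115] block [-0.0015 -0.0505  0.016 ]
disp [ 0.0205 -0.0316  0.004 ]
disp [-0.0171 -0.0323  0.004 ]
disp [0.0161 0.0313 0.004 ]
disp [-0.0194  0.0312  0.004 ]
jaw edge [0.0002 0.0286 0.014 ]
```

Compression is about 4 mm and the display sits against the fixed jaw. I'll re-grip and add about 2.5 mm for margin.

```bash
python3 -m creep '[[[0.2,0,0,0,0,0,-0.2],[0.337,0.002,0.05,0,0,0,-0.2],[0.337,0.002,0.2,0,0,0,-0.2],[0.337,0.002,0.3,0,0,0,-0.2],[0.337,0.002,0.355,0,0,0,-0.2],[0.337,0.002,0.355,0,0,0,-0.2],[0.337,0.002,0.355,0,0,0,1],[0.337,0.002,0.355,0,0,0,1],[0.337,0.002,0.355,0,0,0,1],[0.337,0.002,0.355,0,0,0,1],[0.337,0.002,0.355,0,0,0,1],[0.337,0.002,0.355,0,0,0,1]]]' 20
python3 - <<'E'
from h import *
p,R=pose();print((NR.T@(p-NEST)).round(4),NR.T@bot.sense()['contact_force'])
E
```

```text
time: 22.32
eef_pos: [0.5556, -0.245, 0.1041]
ee_rot: [0.183, -0.644, 0.714, -0.206]
contact_force: [-0.6, 0.3, 2.7]
width: 0.0096
finger_force: 20.0
[ 0.0001 -0.0708  0.0438] [0.87255587 0.26816098 2.58916678]
```

```bash
python3 -m creep '[[[-0.005,0,0,0,0,0,1],[-0.01,0,0,0,0,0,1],[-0.013,0,0,0,0,0,1],[-0.013,0,0,0,0,0,1],[-0.013,0,0,0,0,0,1]]]'
python3 - <<'E'
from h import *
p,R=pose();print((NR.T@(p-NEST)).round(4),NR.T@bot.sense()['contact_force'])
E
python3 -m creep '[[[-0.013,0,0,0,0,0,-0.2],[-0.013,0,0,0,0,0,-0.2],[-0.013,0,0,0,0,0,-0.2],[-0.013,0,-0.1,0,0,0,-0.2],[-0.013,0,-0.25,0,0,0,-0.2],[-0.15,0,-0.355,0,0,0,-0.2],[-0.33,0,-0.355,0,0,0,-0.2],[-0.33,0,-0.355,0,0,0,-0.2]]]'
python3 - <<'E'
from h import *
from fkfit import ik
p,R=pose();print((NR.T@(p-NEST)).round(4))
c=bot.calibration('wrist');W=bot.camera('wrist')[:,:,::-1].copy();np.savez('w10',**c);cv2.imwrite('pics/w10f.png',W)
N=lambda X:(NR.T@(X-NEST)).round(4)
def od(c,p,z):
    o,r=ray(c,p);n=NR[:,2];return N(o+r*(n@(NEST+n*z-o))/(n@r))
h=cv2.cvtColor(W,cv2.COLOR_BGR2HSV);red=(((h[...,0]<8)|(h[...,0]>172))&(h[...,1]>150)&(h[...,2]>90)).astype(np.uint8)
k,l,st,ce=cv2.connectedComponentsWithStats(red)
for i in range(1,k):
    if st[i,4]>60: print(st[i],ce[i].round(1))
rr=np.flatnonzero(red[90:240,312:328].sum(1)>8)+90;print(rr)
print('pad',od(c,(320,rr.max()+1),.0115))
# block front: grey edge along col 300
g=cv2.GaussianBlur(cv2.cvtColor(W,cv2.COLOR_BGR2GRAY),(5,3),0)[:,285:300].mean(1);print(g[165:195].round(0))
j=np.array(bot.sense()['joint_positions']);print(j.round(3));
for q in ((-.06,-.107,.09),(-.06,-.107,.048),(0,-.162,.048)): print([np.round(x,3).tolist() for x in ik(np_(*q),TF,j)])
E
```

```text
time: 22.95
eef_pos: [0.5556, -0.2443, 0.1041]
ee_rot: [0.182, -0.643, 0.715, -0.206]
contact_force: [-1.7, -6.0, 3.2]
width: 0.0099
finger_force: 20.0
[ 0.0001 -0.0702  0.0437] [ 0.81345947 -6.11009087  3.24529772]
time: 23.95
eef_pos: [0.5257, -0.1697, 0.1645]
ee_rot: [0.184, -0.645, 0.713, -0.205]
contact_force: [0.0, -0.2, -0.6]
width: 0.0559
finger_force: 0.0
[1.000e-04 9.000e-04 1.149e-01]
[ 298   23  162   57 3974] [376.8  49.7]
[296 190  43   5 181] [318.2 191.7]
[190 191 192 193]
pad [-0.0017 -0.0319  0.0115]
[101. 115. 125. 133. 137. 138. 136. 136. 136. 136. 137. 142. 148. 152.
 152. 147. 141. 138. 137. 139. 142. 144. 144. 144. 142. 139. 126. 103.
  88.  88.]
[ 0.566  0.471 -0.417  2.437  2.765  0.311  0.535]
[[0.901, 0.618, -0.497, 2.446, 3.018, 0.381, 0.58], 0.0, 0.0]
[[0.848, 0.704, -0.462, 2.423, 3.012, 0.45, 0.589], 0.0, 0.0]
[[0.923, 0.665, -0.48, 2.246, 3.002, 0.216, 0.648], 0.0, 0.0]
```

Run:
```python
from h import *
N=lambda X:(NR.T@(X-NEST)).round(4)
def od(c,p,z):
    o,r=ray(c,p);n=NR[:,2];return N(o+r*(n@(NEST+n*z-o))/(n@r))
for n,a,e in (('w7',95,153),('w9',155,202),('w10',150,194)):
    c=dict(np.load(n+'.npz'));W=cv2.imread(f'pics/{n}f.png')
    g=cv2.cvtColor(W,cv2.COLOR_BGR2GRAY)[:,272:292].mean(1);s=g[a:a+28]
    r=a+np.interp(118,*[x for x in (s[:],)][:1]+[np.arange(28)]) if False else None
    d=np.diff(cv2.GaussianBlur(s.reshape(-1,1),(1,3),0).ravel());i=d.argmax()
    b=a+i+.5+(0.5*(d[i+1]-d[i-1])/(2*d[i]-d[i+1]-d[i-1]) if 0<i<26 else 0)+.5
    P=od(c,(320,e),.0115);B=od(c,(320,b),.016);print(n,b.round(2),s.round(0).tolist(),P,B,'gap',P[1]-B[1])
```

```text
w7 114.45 [106.0, 105.0, 105.0, 104.0, 105.0, 104.0, 103.0, 104.0, 104.0, 104.0, 104.0, 104.0, 104.0, 103.0, 100.0, 94.0, 89.0, 82.0, 76.0, 98.0, 113.0, 111.0, 113.0, 111.0, 111.0, 114.0, 113.0, 111.0] [ 0.0008 -0.0626  0.0115] [ 0.0009 -0.0844  0.016 ] gap 0.0218
w9 172.8 [108.0, 108.0, 108.0, 108.0, 108.0, 108.0, 109.0, 107.0, 109.0, 108.0, 108.0, 109.0, 109.0, 104.0, 99.0, 94.0, 87.0, 101.0, 119.0, 120.0, 127.0, 128.0, 128.0, 130.0, 130.0, 130.0, 131.0, 130.0] [-0.0016 -0.0316  0.0115] [-0.0015 -0.0499  0.016 ] gap 0.018299999999999997
w10 165.91 [108.0, 108.0, 108.0, 108.0, 107.0, 108.0, 107.0, 108.0, 108.0, 109.0, 108.0, 104.0, 99.0, 94.0, 83.0, 98.0, 117.0, 120.0, 127.0, 130.0, 129.0, 130.0, 128.0, 128.0, 129.0, 131.0, 135.0, 137.0] [-0.0017 -0.0319  0.0115] [-0.0015 -0.0494  0.016 ] gap 0.0175
```

```bash
python3 -m creep '[[[0.2,0,0,0,0,0,-0.2],[0.355,0,0.05,0,0,0,-0.2],[0.355,0,0.2,0,0,0,-0.2],[0.355,0,0.3,0,0,0,-0.2],[0.355,0,0.357,0,0,0,-0.2],[0.355,0,0.357,0,0,0,0.3],[0.355,0,0.357,0,0,0,1],[0.355,0,0.357,0,0,0,1],[0.355,0,0.357,0,0,0,1],[0.355,0,0.357,0,0,0,1],[0.355,0,0.357,0,0,0,1]]]' 20; python3 -m creep '[[[-0.01,0,0,0,0,0,1],[-0.02,0,0,0,0,0,1],[-0.025,0,0,0,0,0,1],[-0.025,0,0,0,0,0,1]]]'
python3 - <<'E'
from h import *
p,R=pose();print((NR.T@(p-NEST)).round(4),NR.T@bot.sense()['contact_force'])
E
```

```text
time: 25.38
eef_pos: [0.5554, -0.2474, 0.1039]
ee_rot: [0.183, -0.644, 0.714, -0.206]
contact_force: [-2.2, 0.7, 3.9]
width: 0.0097
finger_force: 20.0
time: 25.88
eef_pos: [0.5558, -0.2447, 0.1039]
ee_rot: [0.182, -0.642, 0.715, -0.207]
contact_force: [-2.8, -5.1, 5.0]
width: 0.0095
finger_force: 20.0
[ 0.0001 -0.0705  0.0435] [ 0.7830013  -5.39911898  5.424917  ]
```

```bash
python3 -m creep '[[[-0.025,0,0,0,0,0,-0.2],[-0.025,0,0,0,0,0,-0.2],[-0.025,0,0,0,0,0,-0.2],[-0.025,0,-0.1,0,0,0,-0.2],[-0.025,0,-0.25,0,0,0,-0.2],[-0.025,0,-0.3,0,0,0,-0.2],[-0.025,0,-0.3,0,0,0,-0.2]]]'
cat > lever.py <<'E'
from h import *
N=lambda X:(NR.T@(X-NEST)).round(4)
def od(c,p,z):
    o,r=ray(c,p);n=NR[:,2];return N(o+r*(n@(NEST+n*z-o))/(n@r))
p,R=pose();print('tcp',N(p))
c=bot.calibration('wrist');W=bot.camera('wrist')[:,:,::-1].copy();np.savez('wl',**c)
import time;cv2.imwrite(f'pics/l{int(time.time())}.png',W)
h=cv2.cvtColor(W,cv2.COLOR_BGR2HSV);red=(((h[...,0]<8)|(h[...,0]>172))&(h[...,1]>130)&(h[...,2]>70)).astype(np.uint8)
k,l,st,ce=cv2.connectedComponentsWithStats(red)
for i in range(1,k):
    if st[i,4]>60:
        q=np.argwhere(l==i)[:,::-1].astype(np.float32);print(st[i],[od(c,v,.036).tolist() for v in cv2.boxPoints(cv2.minAreaRect(q))])
        if st[i,4]>1000:
            # ends: outermost 14 mm
            P=np.array([od(c,v,.045)[:2] for v in q[::7]]);x=P[:,0];e=P[x<x.min()+.012];print('low-x end (z.045)',e.mean(0).round(4),x.min(),'ymin end',P[P[:,1]<P[:,1].min()+.012].mean(0).round(4),P[:,1].min())
            P=np.array([od(c,v,.028)[:2] for v in q[::7]]);e=P[P[:,0]>P[:,0].max()-.022];print('hub (z.028)',e.mean(0).round(4),P[:,0].max(),e[:,1].min(),e[:,1].max())
E
python3 lever.py
```

```text
time: 26.75
eef_pos: [0.5252, -0.2343, 0.155]
ee_rot: [0.183, -0.644, 0.714, -0.206]
contact_force: [-0.4, -0.2, -0.2]
width: 0.0556
finger_force: 0.0
tcp [ 0.0004 -0.0634  0.1035]
[ 298  165  155   46 3529] [[0.0106, -0.1155, 0.036], [-0.0677, -0.1191, 0.036], [-0.0706, -0.0983, 0.036], [0.0099, -0.0945, 0.036]]
low-x end (z.045) [-0.0597 -0.1115] -0.0661 ymin end [-0.0321 -0.1122] -0.1196
hub (z.028) [-0.0004 -0.1043] 0.0106 -0.1148 -0.0932
[297 298  42   3 126] [[0.0114, -0.0435, 0.036], [0.0114, -0.0447, 0.036], [-0.0114, -0.0447, 0.036], [-0.0115, -0.0435, 0.036]]
```

```bash
python3 -m creep '[[[0.1,0.12,0,0,0,0,0.14],[0.233,0.3,0,0,0,0,0.14],[0.233,0.3,0.05,0,0,0,0.14],[0.233,0.3,0.12,0,0,0,0.14],[0.233,0.3,0.2,0,0,0,0.14],[0.233,0.3,0.25,0,0,0,0.14],[0.233,0.3,0.25,0,0,0,0.14]]]' 4
python3 - <<'E'
from h import *
p,R=pose();print((NR.T@(p-NEST)).round(4),NR.T@bot.sense()['contact_force']);plan(np_(-.0595,-.11,.048),TF);print(np.round(bot.sense()['joint_positions'],2))
E
```

```text
time: 27.68
eef_pos: [0.4965, -0.2771, 0.0797]
ee_rot: [0.183, -0.644, 0.714, -0.205]
contact_force: [0.6, -0.1, 0.4]
width: 0.04
finger_force: 0.0
[-0.0598 -0.1089  0.0524] [ 0.70310084 -0.01481907 -0.00408414]
SHIFT [ 0.0055 -0.0016  0.022 ] TURN [ 0.0006 -0.0003  0.001 ]
[ 0.86  0.69 -0.47  2.42  3.    0.43  0.6 ]
```

```bash
python3 -m creep '[[[0.004,-0.0015,0.022,0,0,0,0.14],[0.004,-0.0015,0.022,0,0,0,0.14],[0.004,-0.0015,0.022,0,0,0,1],[0.004,-0.0015,0.022,0,0,0,1],[0.004,-0.0015,0.022,0,0,0,1],[0.004,-0.0015,0.022,0,0,0,1],[0.004,-0.0015,0.022,0,0,0,1]]]' 4
python3 - <<'E'
from h import *
p,R=pose();n=NR.T@(p-NEST);print(n.round(4),NR.T@bot.sense()['contact_force'])
# arc about pivot, from a0 at radius .06
pv=np.array([0,-.1045]);a0=np.arctan2(-(n[1]-pv[1]),-(n[0]-pv[0]));print('a0',a0)
for a in np.linspace(a0,1.57,12)[1:]:
    t=pv+.06*np.array([-np.cos(a),-np.sin(a)]);d=t-n[:2];print(round(a,2),[round(-d[1]/.2,3),round(-d[0]/.2,3)])
E
```

```text
time: 28.55
eef_pos: [0.4987, -0.2797, 0.078]
ee_rot: [0.183, -0.644, 0.714, -0.207]
contact_force: [-2.1, -0.4, 5.2]
width: 0.0165
finger_force: 4.6
[-0.0587 -0.1113  0.0496] [ 0.99523644 -0.64440841  5.52789513]
a0 0.11562275400011415
0.25 [np.float64(0.04), np.float64(-0.002)]
0.38 [np.float64(0.077), np.float64(-0.015)]
0.51 [np.float64(0.113), np.float64(-0.032)]
0.64 [np.float64(0.146), np.float64(-0.053)]
0.78 [np.float64(0.176), np.float64(-0.079)]
0.91 [np.float64(0.203), np.float64(-0.109)]
1.04 [np.float64(0.225), np.float64(-0.142)]
1.17 [np.float64(0.243), np.float64(-0.177)]
1.31 [np.float64(0.255), np.float64(-0.215)]
1.44 [np.float64(0.263), np.float64(-0.254)]
1.57 [np.float64(0.266), np.float64(-0.293)]
```

```bash
python3 -m creep '[[[0,0,-0.017,0,0,0,1],[0,0,-0.017,0,0,0,1],[0,0,-0.017,0,0,0,1]]]' 4
python3 - <<'E'
from h import *
p,R=pose();n=NR.T@(p-NEST);print(n.round(4),NR.T@bot.sense()['contact_force'])
E
```

```text
time: 28.92
eef_pos: [0.4964, -0.2792, 0.08]
ee_rot: [0.183, -0.644, 0.714, -0.206]
contact_force: [0.4, -1.4, -0.5]
width: 0.0139
finger_force: 4.0
[-0.0596 -0.111   0.0526] [ 0.17828804 -1.30575993 -0.6778482 ]
```

```bash
python3 -m creep '[[[0.04,-0.006,0,0,0,0,1],[0.078,-0.018,0,0,0,0,1],[0.114,-0.036,0,0,0,0,1],[0.147,-0.057,0,0,0,0,1],[0.177,-0.083,0,0,0,0,1],[0.204,-0.113,0,0,0,0,1],[0.226,-0.146,0,0,0,0,1],[0.244,-0.182,0,0,0,0,1],[0.256,-0.22,0,0,0,0,1],[0.264,-0.258,0,0,0,0,1],[0.267,-0.298,0,0,0,0,1],[0.267,-0.302,0,0,0,0,1]]]' 4
python3 - <<'E'
from h import *
p,R=pose();n=NR.T@(p-NEST);print(n.round(4),NR.T@bot.sense()['contact_force'])
E
```

```text
time: 30.42
eef_pos: [0.5409, -0.3397, 0.112]
ee_rot: [0.182, -0.643, 0.715, -0.206]
contact_force: [-5.3, -3.1, -1.5]
width: 0.0134
finger_force: 4.0
[ 0.0003 -0.1665  0.0529] [-4.98454262 -3.58776403  1.28794693]
```

```bash
python3 -m creep '[[[0,0,0,0,0,0,0.14],[0,0,0,0,0,0,0.14],[0,0,0,0,0,0,0.14],[0,0,-0.1,0,0,0,0.14],[0,0,-0.25,0,0,0,0.14],[-0.2,0,-0.3,0,0,0,0.14],[-0.4,0,-0.3,0,0,0,0.14],[-0.6,0,-0.3,0,0,0,0.14],[-0.8,0,-0.3,0,0,0,0.14],[-0.8,0,-0.3,0,0,0,0.14]]]'; python3 lever.py
python3 - <<'E'
from lever import *
f='w10'
W2=W
g=cv2.cvtColor(W2,cv2.COLOR_BGR2GRAY)[:,272:292].mean(1)
rr=np.flatnonzero(red[90:260,312:328].sum(1)>8)+90;print('red rows',rr)
pr=[proj(c,np_(0,y,z)).round(1) for y,z in((-.0495,.016),(-.0318,.0115))];print(pr)
a=int(pr[0][1])-14;print(a,g[a:a+28].round(0).tolist())
E
```

```text
time: 31.68
eef_pos: [0.5271, -0.171, 0.1635]
ee_rot: [0.184, -0.646, 0.712, -0.205]
contact_force: [-1.1, 0.1, 0.2]
width: 0.04
finger_force: 0.0
tcp [ 0.0009 -0.0002  0.1132]
[ 300    0   42   93 2199] [[0.0098, -0.1317, 0.036], [-0.0097, -0.1318, 0.036], [-0.0107, -0.0904, 0.036], [0.01, -0.0903, 0.036]]
low-x end (z.045) [-0.0022 -0.1098] -0.0095 ymin end [ 0.0005 -0.124 ] -0.1298
hub (z.028) [ 0.    -0.111] 0.0102 -0.1335 -0.0906
[297 192  44   5 190] [[0.0119, -0.037, 0.036], [0.0118, -0.0392, 0.036], [-0.0114, -0.0394, 0.036], [-0.0114, -0.0372, 0.036]]
tcp [ 0.0009 -0.0022  0.113 ]
[ 299    0   42   98 2322] [[0.01, -0.1339, 0.036], [-0.0095, -0.134, 0.036], [-0.0104, -0.0902, 0.036], [0.0104, -0.0901, 0.036]]
low-x end (z.045) [-0.0019 -0.1109] -0.0097 ymin end [ 0.0015 -0.126 ] -0.1319
hub (z.028) [ 0.0007 -0.1123] 0.0106 -0.1357 -0.0909
[297 196  44   5 201] [[0.0118, -0.0393, 0.036], [-0.0114, -0.0394, 0.036], [-0.0115, -0.0372, 0.036], [0.0119, -0.037, 0.036]]
red rows [ 90  91  92  93  94  95  96 196 197 198 199 200]
[array([318.8, 171.8]), array([318.6, 200.2])]
157 [114.0, 113.0, 114.0, 114.0, 114.0, 114.0, 114.0, 113.0, 113.0, 113.0, 114.0, 114.0, 113.0, 113.0, 113.0, 114.0, 113.0, 113.0, 113.0, 111.0, 107.0, 100.0, 93.0, 109.0, 133.0, 141.0, 141.0, 142.0]
```

The lever now points straight along -y, so it is locked. The pad face is at y≈-32 mm and compressed about 9 mm (limit 12). The display is seated and the gripper is clear. Handing in.

```bash
python3 -c "
from station import bot
print(bot.finish_job())"
```

```text
the job is handed in; nothing more can be done
None
```

The job is handed in, with no verdict returned: by my camera measurements the display lies flat against the fixed jaw, the sprung pad is pressed in about 9 mm (allowed 2 to 12), the lever is locked, and the gripper is clear.

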